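# Put the seasonings away by height in the worktop spice rack

## Robot

A 7-joint arm with a two-finger parallel gripper is mounted at the origin on a cart in front of the work surface, level with it; the furniture and walls round the work are solid. World frame = base frame: x ahead of the robot, y to its left, z up, the work surface at z = 0. Lengths are in m, angles in degrees, forces in N, time in s.
With the tool pointing down it reaches from about 0.425 to 0.875 m from the base axis. Payload 4.7 kg.
Tool frame: the origin (TCP) lies midway between the tips of the shut fingers; the grasp point (between the pads) lies 19 mm behind it (env.grip_depth is the distance from the TCP to the grasp point, in m); z points along the fingers, y is the line along which they close (so a half turn about z gives the same grasp; the last joint's range is limited). The gripper opens to 87 mm and grips with 3 to 60 N. Pads are 19 mm wide; open, the fingers measure 117 mm over their backs; the gripper's body (75 mm by 190 mm) begins 51 mm behind the grasp point.
Start: joints at [-76.083, 18.392, -4.016, 83.108, 1.295, 78.541, -3.26], TCP at [0.147, 0.633, 0.223] pointing down, gripper open.
Joint ranges: [-163.93, 163.93], [-17.29, 119.83], [-79.2, 71.16], [3.27, 140.29], [-89.18, 269.18], [5.43, 117.66], [-154.24, 154.24]. Speed limits (degrees/s): [147.25, 147.25, 180, 180, 180, 180, 180].

## Interface

Orientations are given as [roll, pitch, yaw] about the fixed x, y, z axes, in that order (R = Rz(yaw) Ry(pitch) Rx(roll)).
In Python, from cell import get_obs, optics, env, nets gives the robot as it stands.
- The arm moves only by the shell command python3 -m creep 'ROWS' [FORCE]. ROWS is JSON, a list of rows, each an object of numbers: "wx", "wy", "wz": the turn, a rotation vector about the tool's x, y, z in degrees; "tx", "ty", "tz": the shift along the tool's x, y, z in mm; "gripper": the opening, from -1 (shut) to 1 (fully open). A call has 1 to 5 rows; each row is the pose to reach, as a shift and turn from the pose commanded when the call began, along the tool's axes at that moment; what a row does not reach only later rows make up. A row lasts 1/12 s, in which the tool goes at most 41.7 mm and 7.16 degrees, less where a joint would pass 70% of its speed; a pose out of reach is approached as far as the arm can. A call with a gripper value outside its range is refused whole. The fingers move at their own pace and stop on an object; FORCE is the grip in N (left out, the last holds). Time passes only in rows, so rows that repeat a pose let the fingers close. It gives the time, the measured TCP pose, the force, the opening and the grip force at its end, in the units of the state.
- get_obs(): the state, without advancing time (a new reading comes with each control period).
- optics.read_camera(name): name is "scene" or "side" or "wrist"; returns (picture, depth): 400x640x3 uint8, red, green, blue; 400x640 float32, m along the optical axis (not along the pixel's ray), 0 where there is no reading.
- optics.camera_info(name): a dict with "fovy" (degrees; the focal length in pixels is half the picture's height over the tangent of half this angle, whatever the lens; pixels are square), "cx", "cy" (the principal point, pixels), "k1" (the pictures are not rectified: a ray, as slopes to the right and down, at radius r is drawn at 1 + k1 r^2 times it, then the intrinsics apply), "R" (3x3) and "t" (3): a world point X has camera coordinates R X + t; the wrist camera has in their place "tool_from_camera" (4x4, takes a point from camera to tool coordinates, whose origin is the TCP and whose axes are the flange's). Camera axes: x right, y down, z forward; pixel columns grow to the right and rows downward; lengths in m; the calibration is good to about 2 mm. A picture is of the moment at which its call begins: read the wrist's pose just before it. camera_info takes no time and is no camera call.
- env.sign_off(): hands the job in; it is judged then, once.
Trained networks look in the newest picture that a camera, given by its name, has taken for a name from the list of things; names that differ only in an ending like _2 or _b are one class to them, and where a whole thing is asked for, a point or a joint stands for the part that bears it (a point fixed in the world has none). Each returns a list of dicts, best first, with "confidence" (0 to 1); they miss things now and then, are a little off and sometimes report something else, mostly with a low value. They report only what shows in the picture. A call takes as long as a camera call.
- nets.look_for(query, camera): "point" ([x, y, z] in m, in world coordinates, good to about 4 mm: the middle of the surface that is visible of it).
- nets.place_of(query, camera): "point" ([x, y, z] in m, in world coordinates, good to about 4 mm: a listed point, or the origin of a listed thing).
The state is a dict: "time_s": time; "qpos": joint angles; "joint_velocities": joint speeds; "effort": joint torques, N m; "tool_pos": TCP position; "tool_rot": TCP orientation; "force": force on the tool from outside, world axes, zero at the start; "wrist_torque": the same for the moment, N m; "grip_width": finger opening in m; "grasp_force": force on a finger pad.
Only numpy, scipy, OpenCV 4.12 (cv2) and the standard library are available. Lean on these libraries where they do the work, as an engineer would, in place of code of your own. Each camera call takes 0.05 s, during which the arm holds its last target. There are 200 camera calls.

## Task

Put the salt shaker, the spice jar with the black-and-red label and the wooden pepper mill away in the rack by height: the shaker in the low bottom tier, the spice jar (too tall for that one) on the tier above it, and the mill in the tall bay, once whatever was wrongly left standing in the mouth of that bay is out of its way. Stand each one straight on its tier and right in under the board above, so that nothing sticks out past the board's front edge. Carry them upright, as they are full and the shaker spills, and do not push aside or knock over the two jars already in the rack, the lemon or the mandarin.

Things in the scene. Friction and masses are not known exactly. Their poses are not given: they have to be found in the camera images.
- tiered_rack: Two-tier spice rack, fixed: pale boards between black steel side frames, 216 mm wide (y) x 110 deep (x) x 240 high, clear width 196 (y -98 to 98). Origin on the worktop under its middle; x from open front to back, y to the left seen from the front. Corner posts 10 mm square. Boards 10 mm thick: the middle one reaches forward to x = -55 mm, the top one is set back to -25. Tape roll and candle fixed on top, 20 mm high.
- low_tier (a point): Middle of the low tier's floor, which is the worktop itself (z = 0); axes as the tiered rack's. Headroom 100 mm, to the underside of the middle board, front edge at x = -55 mm, which carries the upper tier. Wires 5 mm thick close the back (their front at x = 47 mm, 24 and 50 mm above the floor) and the ends (30 mm above the floor).
- upper_tier (a point): Middle of the upper tier's floor: the top of the middle board, 110 mm above the worktop; axes as the tiered rack's. Headroom 120 mm, to the underside of the top board, whose front edge is at x = -25 mm. Same wires at the back and the ends as the low tier.
- tall_rack: Tall bay: a matching fixed rack just left or right of the tiered one, 150 mm wide x 110 deep x 196 high; clear width 130 (y -65 to 65). One tier: its floor is the worktop (z = 0), headroom 186 mm, top board's front edge at x = -55 mm. Origin, axes, posts and wires as for the tiered rack's low tier. A garlic bulb is fixed on top.
- shaker: Glass salt shaker with a grey domed perforated cap, loose, to be put in the low tier: 90 mm high, foot 38 mm across, body 44 mm across at mid-height, cap (above 70 mm) 34 mm. About 0.12 kg. Origin: centre of its underside, z up. Starts either in the mouth of the tall bay or on the worktop in front of the racks.
- spice_jar: Round glass spice jar with a red cap and a black-and-red label, loose, to be put on the upper tier: 106 mm high, body 43 mm across, cap (top 21 mm) 45 mm. About 0.11 kg. Origin: centre of its underside, z up. Starts where the shaker does not: on the worktop or in the mouth of the tall bay.
- pepper_mill: Turned brown wooden pepper mill, loose, to be put in the tall bay: 170 mm high, foot 58 mm across; grips as a plain cone from 58 mm at the foot to 48 mm at 120 mm height (the waist does not count); round head 50 mm across from there to 159 mm, small knob on top. About 0.2 kg. Origin: centre of its underside, z up. Starts on the strip of worktop in front of the hob.
- yellow_jar: Bystander: squat glass jar with yellow contents and a wide red lid, 73 mm across, 83 mm high, standing in the low tier at its left or right end. Origin: centre of its underside. Not to be shifted.
- green_spice_jar: Bystander: spice jar with a red cap and a white and green label, 45 mm across, 106 mm high, standing on the upper tier at the end opposite to the squat jar's. Origin: centre of its underside. Not to be shifted.
- lemon: Bystander: lemon, 75 x 54 x 53 mm, lying on the worktop in front of the racks. Origin: under its middle, on the worktop.
- mandarin: Bystander: mandarin, 46 mm across, 39 mm high, on the strip of worktop in front of the hob, far left. Origin: under its middle.

How it is judged (in metres and radians):
At the end, for the whole second after the job is handed in: Shaker in the low tier, spice jar on the upper tier, mill in the tall bay: each released, at rest on its tier's floor, upright within 0.1 rad, between the side frames and wholly under the board above (sticking out past its front edge by at most 3 mm, the mill 2 mm) (x of shaker in the frame of tiered_rack between -0.036 and 0.045 m and y of shaker in the frame of tiered_rack between -0.085 and 0.085 m and z of shaker in the frame of tiered_rack between -0.006 and 0.006 m and angle between each of shaker, spice_jar, pepper_mill's own z axis and vertical below 0.1 rad and linear speed of each of shaker, spice_jar, pepper_mill below 0.03 m/s and x of spice_jar in the frame of tiered_rack between -0.006 and 0.045 m and y of spice_jar in the frame of tiered_rack between -0.085 and 0.085 m and z of spice_jar in the frame of tiered_rack between 0.104 and 0.116 m and x of pepper_mill in the frame of tall_rack between -0.028 and 0.045 m and y of pepper_mill in the frame of tall_rack between -0.055 and 0.055 m and z of pepper_mill in the frame of tall_rack between -0.006 and 0.006 m); the robot touches nothing.
It fails at once if the shaker, spice jar or mill is tipped more than 40 degrees (angle between any of shaker, spice_jar, pepper_mill's own z axis and vertical above 0.7 rad).
It fails at once if a jar that stood in the rack, the lemon or the mandarin is shifted more than 20 mm (distance of any of yellow_jar, green_spice_jar, lemon, mandarin from where it was at the start of the episode above 0.02 m).
It fails at once if a jar that stood in the rack is knocked over (angle between any of yellow_jar, green_spice_jar's own z axis and vertical above 0.5 rad).
It also fails if it takes over 72 s, if anything falls off the work surface, if the arm or the gripper's body presses on something with over 40 N, if the wrist force passes 120 N, or if a joint passes its speed limit or range.

## Working session

There is one attempt and no reset: what is moved stays moved. The work goes in short steps, Python scripts to look and compute and a shell command to move; the robot and the scene stay as the last step left them, time stands still between calls to the robot, and variables do not carry over. Pictures are saved under pics/ and viewed, at most 10 in all, crops included, and the job is handed in when it is done.

```bash
ls; mkdir -p pics; python3 - <<'E'
from cell import get_obs, optics, env, nets
import cv2,numpy as np
o=get_obs();print(o['time_s'],o['tool_pos'],o['tool_rot'],o['grip_width'],env.grip_depth)
for c in('scene','side'):
    p,d=optics.read_camera(c);cv2.imwrite(f'pics/{c}0.png',p[:,:,::-1]); np.save(f'{c}0.npy',d)
    i=optics.camera_info(c);print(c,i['fovy'],i['cx'],i['cy'],i['k1'],np.round(-i['R'].T@i['t'],3))
    for q in 'tiered_rack low_tier upper_tier tall_rack shaker spice_jar pepper_mill yellow_jar green_spice_jar lemon mandarin'.split():
        for r in nets.place_of(q,c)[:2]: print(q,np.round(r['point'],3),round(r['confidence'],2))
print(get_obs()['time_s'])
E
```

```text
pics
0.0 [0.14734823 0.6325048  0.22146042] [-1.79889834e+02  5.42114004e-03  1.66892705e+02] 0.08703189834815718 0.0187
scene 45.958670425931125 314.62215042392035 197.40403601296006 -0.11543926191488607 [-0.401 -0.291  0.933]
upper_tier [ 0.629 -0.081  0.108] 0.79
tall_rack [ 0.625 -0.024 -0.001] 0.62
shaker [0.545 0.111 0.004] 0.66
spice_jar [ 0.48  -0.06  -0.001] 0.63
spice_jar [ 0.626 -0.024 -0.002] 0.5
yellow_jar [ 0.395  0.492 -0.001] 0.24
green_spice_jar [ 0.652 -0.141  0.111] 0.91
lemon [0.404 0.097 0.004] 0.74
mandarin [0.401 0.49  0.001] 0.54
side 48.239950831063176 317.3976085502298 203.12230397164737 -0.08863594039361432 [-0.364  0.515  0.921]
tiered_rack [ 0.63  -0.079  0.   ] 0.95
tiered_rack [0.542 0.108 0.002] 0.53
upper_tier [ 0.631 -0.078  0.107] 0.61
tall_rack [0.603 0.104 0.   ] 0.56
tall_rack [ 0.645 -0.136  0.11 ] 0.44
shaker [0.54  0.107 0.002] 0.71
spice_jar [ 0.48  -0.064  0.002] 0.96
pepper_mill [ 0.403  0.304 -0.001] 0.58
yellow_jar [ 0.628 -0.078  0.109] 0.72
yellow_jar [ 0.626 -0.029 -0.002] 0.61
green_spice_jar [ 0.649 -0.137  0.108] 0.91
lemon [ 0.402  0.099 -0.001] 0.67
lemon [ 0.632 -0.077  0.108] 0.34
mandarin [0.401 0.306 0.003] 0.3
1.2
```

View pics/scene0.png

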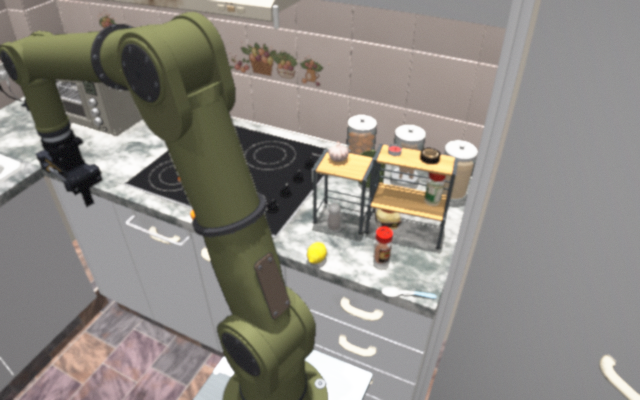

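View pics/side0.png

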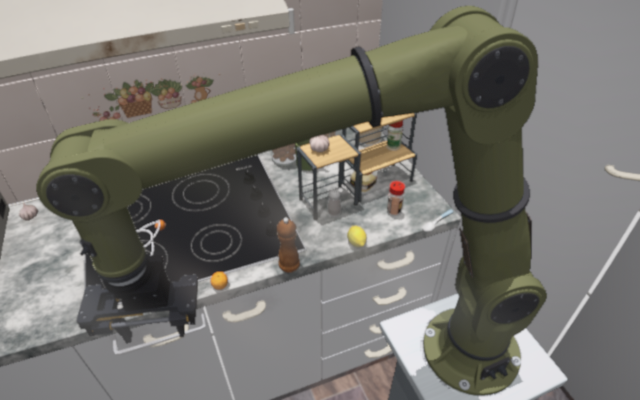

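Shaker is in the tall bay's mouth (scene ≈(335,213)), the spice jar in front of the tiered rack (384,245), the mill by the hob (side (288,245)), the lemon at (357,236) and the mandarin at (219,281) in the side view. Next I'll get the rack yaw and refine positions from depth.

```bash
cat > h.py <<'E'
from cell import get_obs, optics, env, nets
import cv2,numpy as np
from scipy.spatial.transform import Rotation as Ro
def cloud(c,d,pose=None):
    i=optics.camera_info(c);f=200/np.tan(np.radians(i['fovy']/2))
    v,u=np.mgrid[0:400,0:640].astype(float)
    K=np.array([[f,0,i['cx']],[0,f,i['cy']],[0,0,1]])
    n=cv2.undistortPoints(np.stack([u.ravel(),v.ravel()],1)[:,None],K,np.array([i['k1'],0,0,0.]))[:,0]
    X=np.c_[n,np.ones(len(n))]*d.reshape(-1,1)
    if 'R' in i: X=(X-i['t'])@i['R']
    else:
        T=i['tool_from_camera'];X=X@T[:3,:3].T+T[:3,3]
        X=Ro.from_euler('xyz',pose[1],degrees=True).apply(X)+pose[0]
    return X[d.ravel()>0]
def box(X,lo,hi):return X[np.all((X>lo)&(X<hi),1)]
def st():
    o=get_obs();R=Ro.from_euler('xyz',o['tool_rot'],degrees=True).as_matrix()
    print('t',round(o['time_s'],2),'pos',np.round(o['tool_pos'],4),'z',np.round(R[:,2],3),'y',np.round(R[:,1],3),'q',np.round(o['qpos'],0),'F',np.round(o['force'],1),'w',round(o['grip_width'],4),'gf',round(o['grasp_force'],1))
    return np.array(o['tool_pos']),R
def go(grasp,az,tilt,flip=0):
    """shift (mm) & rotvec (deg) in tool axes to reach grasp point; az: heading of tool z, tilt: deg below horizontal, closing line horizontal"""
    p,R=st();a,t=np.radians([az,tilt])
    z=np.array([np.cos(a)*np.cos(t),np.sin(a)*np.cos(t),-np.sin(t)]);y=np.array([-np.sin(a),np.cos(a),0])*(-1 if flip else 1)
    Rt=np.c_[np.cross(y,z),y,z];tcp=np.array(grasp)+env.grip_depth*z
    print('shift mm',np.round(R.T@(tcp-p)*1e3,1),'turn',np.round(np.degrees(Ro.from_matrix(R.T@Rt).as_rotvec()),1))
E
python3 - <<'E'
from h import *
for c in('scene','side'):
    X=cloud(c,np.load(c+'0.npy'))
    for n,z,y0,y1 in(('tier',.24,-.22,.05),('tall',.196,.0,.22),('mid',.11,-.22,.05)):
        B=box(X,(.5,y0,z-.007),(.75,y1,z+.007))
        if len(B)>20: print(c,n,len(B),cv2.minAreaRect(B[:,:2].astype(np.float32)*1000),np.round(np.median(B,0),3),np.round(np.percentile(B,[1,99],0)[:,:2],3).tolist())
    for n,x,y,z0,z1 in(('shaker',.542,.109,.01,.1),('jar',.48,-.062,.01,.08),('jarcap',.48,-.062,.088,.115),('mill',.403,.305,.02,.11),('lemon',.403,.098,.01,.06),('yellow',.627,-.02,.01,.09)):
        B=box(X,(x-.045,y-.045,z0),(x+.045,y+.045,z1))
        if len(B)>5: print(c,n,len(B),np.round(np.percentile(B,[2,50,98],0),3).tolist())
E
```

```text
scene tier 1290 ((642.7837524414062, -78.96231842041016), (86.45039367675781, 217.0709686279297), 7.4581618309021) [ 0.629 -0.076  0.24 ] [[0.593, -0.186], [0.691, 0.027]]
scene tall 1168 ((597.3358154296875, 98.51105499267578), (112.58272552490234, 167.17478942871094), 5.5271525382995605) [0.582 0.093 0.196] [[0.538, 0.02], [0.652, 0.181]]
scene mid 1798 ((625.111572265625, -70.23493957519531), (119.3765640258789, 235.5160369873047), 9.530593872070312) [ 0.614 -0.071  0.11 ] [[0.558, -0.189], [0.683, 0.03]]
scene shaker 335 [[0.52, 0.09, 0.012], [0.529, 0.104, 0.052], [0.549, 0.125, 0.09]]
scene jar 326 [[0.454, -0.083, 0.012], [0.461, -0.066, 0.047], [0.478, -0.041, 0.079]]
scene jarcap 234 [[0.455, -0.081, 0.09], [0.47, -0.062, 0.104], [0.497, -0.041, 0.108]]
scene lemon 362 [[0.37, 0.074, 0.019], [0.391, 0.094, 0.041], [0.423, 0.121, 0.053]]
scene yellow 443 [[0.583, -0.064, 0.012], [0.596, -0.033, 0.048], [0.62, 0.021, 0.076]]
side tier 333 ((618.2653198242188, -81.35316467285156), (35.48310470581055, 215.6904754638672), 7.437118053436279) [ 0.612 -0.071  0.238] [[0.589, -0.185]
[... 174 characters left out ...]
0.661, 0.182]]
side mid 1162 ((624.022216796875, -72.70578002929688), (116.74785614013672, 238.2904510498047), 9.715956687927246) [ 0.613 -0.079  0.108] [[0.553, -0.187], [0.682, 0.031]]
side shaker 310 [[0.521, 0.094, 0.012], [0.529, 0.115, 0.052], [0.55, 0.129, 0.088]]
side jar 276 [[0.454, -0.075, 0.012], [0.461, -0.049, 0.047], [0.485, -0.038, 0.078]]
side jarcap 173 [[0.456, -0.08, 0.089], [0.471, -0.057, 0.103], [0.495, -0.039, 0.107]]
side mill 423 [[0.375, 0.279, 0.022], [0.384, 0.307, 0.058], [0.404, 0.326, 0.107]]
side lemon 332 [[0.371, 0.08, 0.018], [0.392, 0.106, 0.04], [0.424, 0.124, 0.052]]
side yellow 350 [[0.583, -0.062, 0.012], [0.596, -0.015, 0.042], [0.667, 0.024, 0.071]]
```

```bash
python3 -m creep '[{"wy":-35,"tz":-60,"gripper":1},{"wy":-35,"tz":-60},{"wy":-35,"tz":-60},{"wy":-35,"tz":-60},{"wy":-35,"tz":-60}]'; python3 -c "from h import *;st()"
```

```text
t 1.2 pos [0.1475 0.6331 0.2226] z [ 0.  0. -1.] y [0.227 0.974 0.   ] q [-76.  18.  -4.  83.   1.  79.  -3.] F [ 0.4 -0.4 -1. ] w 0.0869 gf 0.0validation failed for argument at $[0]...
```

```bash
python3 -m creep '[{"wx":0,"wy":-7,"wz":0,"tx":0,"ty":0,"tz":-20,"gripper":1},{"wx":0,"wy":-14,"wz":0,"tx":0,"ty":0,"tz":-40,"gripper":1},{"wx":0,"wy":-35,"wz":0,"tx":0,"ty":0,"tz":-60,"gripper":1},{"wx":0,"wy":-35,"wz":0,"tx":0,"ty":0,"tz":-60,"gripper":1},{"wx":0,"wy":-35,"wz":0,"tx":0,"ty":0,"tz":-60,"gripper":1}]'; python3 -c "from h import *;st()"
```

```text
time_s: 1.62
tool_pos: [0.1461, 0.6348, 0.2859]
tool_rot: [179.5, 35.2, 166.7]
force: [-0.2, -0.4, -2.0]
grip_width: 0.0869
grasp_force: 0.0
t 1.62 pos [0.1461 0.6348 0.2859] z [ 0.563 -0.124 -0.817] y [0.225 0.974 0.007] q [-95.  23.  -3.  78.  34.  93. -24.] F [-0.2 -0.4 -2. ] w 0.0869 gf 0.0
```

```bash
python3 -c "
from h import *;go((.38,.15,.30),7.5,25)"
```

```text
t 1.62 pos [0.1461 0.6348 0.2859] z [ 0.563 -0.124 -0.817] y [0.225 0.974 0.007] q [-95.  23.  -3.  78.  34.  93. -24.] F [-0.2 -0.4 -2. ] w 0.0869 gf 0.0
shift mm [-293.6 -413.7  196. ] turn [-15.7 -29.4 -13.6]
```

```bash
python3 -m creep '[{"wx":-15.7,"wy":-29.4,"wz":-13.6,"tx":-108,"ty":-153,"tz":72,"gripper":1},{"wx":-15.7,"wy":-29.4,"wz":-13.6,"tx":-108,"ty":-153,"tz":72,"gripper":1},{"wx":-15.7,"wy":-29.4,"wz":-13.6,"tx":-108,"ty":-153,"tz":72,"gripper":1},{"wx":-15.7,"wy":-29.4,"wz":-13.6,"tx":-108,"ty":-153,"tz":72,"gripper":1},{"wx":-15.7,"wy":-29.4,"wz":-13.6,"tx":-108,"ty":-153,"tz":72,"gripper":1}]' >/dev/null; python3 -c "
from h import *;go((.38,.15,.30),7.5,25)"
```

```text
t 2.03 pos [0.2395 0.453  0.2856] z [ 0.897  0.117 -0.426] y [-0.132  0.991 -0.005] q [-101.   -2.   -5.  124.   64.   83.  -32.] F [-0.2 -0.  -0.3] w 0.0873 gf 0.0
shift mm [ -54.1 -319.   103. ] turn [-0.  -0.2  0.3]
```

```bash
M='"wx":0,"wy":0,"wz":0'; python3 -m creep '[{"wx":0,"wy":0,"wz":0,"tx":-7,"ty":-40,"tz":13,"gripper":1},{"wx":0,"wy":0,"wz":0,"tx":-14,"ty":-80,"tz":26,"gripper":1},{"wx":0,"wy":0,"wz":0,"tx":-20,"ty":-120,"tz":39,"gripper":1},{"wx":0,"wy":0,"wz":0,"tx":-27,"ty":-160,"tz":52,"gripper":1},{"wx":0,"wy":0,"wz":0,"tx":-27,"ty":-160,"tz":52,"gripper":1}]' >/dev/null; python3 -m creep '[{"wx":0,"wy":0,"wz":0,"tx":-27,"ty":-159,"tz":51,"gripper":0.47},{"wx":0,"wy":0,"wz":0,"tx":-27,"ty":-159,"tz":51,"gripper":0.47},{"wx":0,"wy":0,"wz":0,"tx":-27,"ty":-159,"tz":51,"gripper":0.47},{"wx":0,"wy":0,"wz":0,"tx":-27,"ty":-159,"tz":51,"gripper":0.47},{"wx":0,"wy":0,"wz":0,"tx":-27,"ty":-159,"tz":51,"gripper":0.47}]' >/dev/null; python3 - <<'E'
from h import *
s=np.array([.542,.109,.05]);a,t=np.radians([7.5,25]);z=np.array([np.cos(a)*np.cos(t),np.sin(a)*np.cos(t),-np.sin(t)])
o=get_obs();p=(o['tool_pos'],o['tool_rot'])
pic,d=optics.read_camera('wrist');cv2.imwrite('pics/w1.png',pic[:,:,::-1])
X=cloud('wrist',d,p);np.save('w1.npy',X)
for q in('shaker','lemon','spice_jar','tall_rack','tiered_rack','low_tier'):
    for r in nets.place_of(q,'wrist')[:1]:print(q,np.round(r['point'],3),round(r['confidence'],2))
for n,lo,hi in(('tall top',(.5,.02,.190),(.7,.2,.202)),('tier top',(.5,-.25,.235),(.75,.05,.246)),('shaker',(.5,.07,.01),(.6,.15,.095)),('lemon',(.35,.05,.01),(.45,.15,.07))):
    B=box(X,lo,hi)
    if len(B)>10:print(n,len(B),cv2.minAreaRect(B[:,:2].astype(np.float32)*1000),np.round(np.percentile(B,[2,50,98],0),3).tolist())
go(s-.11*z,7.5,25)
E
```

```text
shaker [0.543 0.111 0.001] 0.56
low_tier [0.545 0.113 0.   ] 0.69
tall top 3235 ((601.162109375, 101.5991439819336), (118.78843688964844, 167.49806213378906), 6.736558437347412) [[0.537, 0.027, 0.19], [0.566, 0.108, 0.197], [0.652, 0.184, 0.2]]
tier top 531 ((622.7944946289062, -32.69683837890625), (54.86888885498047, 128.91409301757812), 12.181550979614258) [[0.59, -0.086, 0.235], [0.6, -0.018, 0.239], [0.653, 0.028, 0.245]]
shaker 2815 ((537.6758422851562, 115.27615356445312), (41.79774856567383, 32.411346435546875), 39.14904022216797) [[0.521, 0.098, 0.012], [0.528, 0.118, 0.051], [0.547, 0.132, 0.09]]
t 3.22 pos [0.3758 0.3071 0.2557] z [ 0.898  0.054 -0.436] y [-0.088  0.994 -0.059] q [-76. -17.  -9. 140.  69.  68. -24.] F [-0.2 -0.1 -0.6] w 0.0641 gf 0.0
shift mm [ 132.9 -205.3  137.3] turn [-3.7 -1.   2. ]
```

View pics/w1.png

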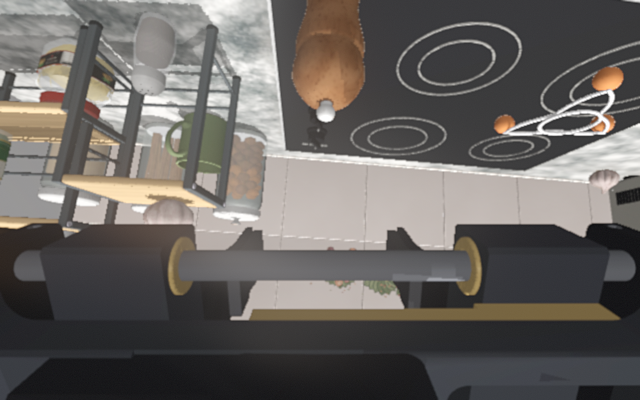

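```bash
python3 - <<'E'
from h import *
go((.47,.20,.24),7.5,25); go((.45,.11,.20),7.5,25)
E
```

```text
t 3.22 pos [0.3758 0.3071 0.2557] z [ 0.898  0.054 -0.436] y [-0.088  0.994 -0.059] q [-76. -17.  -9. 140.  69.  68. -24.] F [-0.2 -0.1 -0.6] w 0.0641 gf 0.0
shift mm [ -17.  -112.7  104.4] turn [-3.7 -1.   2. ]
t 3.22 pos [0.3758 0.3071 0.2557] z [ 0.898  0.054 -0.436] y [-0.088  0.994 -0.059] q [-76. -17.  -9. 140.  69.  68. -24.] F [-0.2 -0.1 -0.6] w 0.0641 gf 0.0
shift mm [  35.7 -198.1   99. ] turn [-3.7 -1.   2. ]
```

```bash
python3 -m creep '[{"wx":-3.7,"wy":-1,"wz":2,"tx":-4,"ty":-28,"tz":26,"gripper":0.47},{"wx":-3.7,"wy":-1,"wz":2,"tx":-8,"ty":-56,"tz":52,"gripper":0.47},{"wx":-3.7,"wy":-1,"wz":2,"tx":-12,"ty":-84,"tz":78,"gripper":0.47},{"wx":-3.7,"wy":-1,"wz":2,"tx":-17,"ty":-113,"tz":104,"gripper":0.47},{"wx":-3.7,"wy":-1,"wz":2,"tx":-17,"ty":-113,"tz":104,"gripper":0.47}]' >/dev/null; python3 - <<'E'
from h import *
go((.45,.11,.20),7.5,25)
E
```

```text
t 3.63 pos [0.4793 0.2863 0.2484] z [ 0.896  0.1   -0.432] y [-0.115  0.993 -0.009] q [-33. -17. -28. 140.  79.  42. -23.] F [0.5 1.  0.6] w 0.0639 gf 0.0
shift mm [  66.3 -171.    -4.3] turn [-1.  -0.6  0.1]
```

```bash
python3 -m creep '[{"wx":-1,"wy":-0.6,"wz":0,"tx":12,"ty":-35,"tz":0,"gripper":0.47},{"wx":-1,"wy":-0.6,"wz":0,"tx":25,"ty":-70,"tz":0,"gripper":0.47},{"wx":-1,"wy":-0.6,"wz":0,"tx":37,"ty":-105,"tz":0,"gripper":0.47},{"wx":-1,"wy":-0.6,"wz":0,"tx":50,"ty":-140,"tz":0,"gripper":0.47},{"wx":-1,"wy":-0.6,"wz":0,"tx":66,"ty":-171,"tz":0,"gripper":0.47}]' >/dev/null; python3 - <<'E'
from h import *
go((.45,.11,.20),7.5,25)
go((.479,.10,.08),7.5,25)
E
```

```text
t 4.05 pos [0.5408 0.2353 0.234 ] z [ 0.892  0.091 -0.443] y [-0.107  0.994 -0.012] q [ -5. -17. -39. 140.  90.  26. -28.] F [ 0.5  0.6 -0.2] w 0.064 gf 0.0
shift mm [  77.3 -113.9  -58.6] turn [-1.5 -1.3  0. ]
t 4.05 pos [0.5408 0.2353 0.234 ] z [ 0.892  0.091 -0.443] y [-0.107  0.994 -0.012] q [ -5. -17. -39. 140.  90.  26. -28.] F [ 0.5  0.6 -0.2] w 0.064 gf 0.0
shift mm [ 172.7 -125.6   19.6] turn [-1.5 -1.3  0. ]
```

```bash
cat > kin.py <<'E'
import numpy as np,itertools
from scipy.spatial.transform import Rotation as Ro
from h import get_obs,env
o=get_obs();R=lambda a,d:Ro.from_euler(a,d,degrees=True).as_matrix()
cur=(list(o['qpos']),o['tool_pos'],R('xyz',o['tool_rot']))
def fr(z,y):return np.c_[np.cross(y,z),y,z]
D=[([-76.083,18.392,-4.016,83.108,1.295,78.541,-3.26],[.1474,.6325,.2215],R('xyz',[-179.89,.005,166.89])),
([-95,23,-3,78,34,93,-24],[.1461,.6348,.2859],fr([.563,-.124,-.817],[.225,.974,.007])),
([-101,-2,-5,124,64,83,-32],[.2395,.453,.2856],fr([.897,.117,-.426],[-.132,.991,-.005])),
([-76,-17,-9,140,69,68,-24],[.3758,.3071,.2557],fr([.898,.054,-.436],[-.088,.994,-.059])),
([-33,-17,-28,140,79,42,-23],[.4793,.2863,.2484],fr([.896,.1,-.432],[-.115,.993,-.009])),cur]
def chain(q,s):
    F=[np.eye(3)]
    for k,a in enumerate('zyzyzyz'):F.append(F[-1]@R(a,s[k]*q[k]))
    return F
def best():
    b=None
    for s in itertools.product((1,-1),repeat=7):
        Ms=[chain(q,s)[-1].T@Rm for q,_,Rm in D];r0=Ro.from_matrix(Ms).mean()
        e=np.degrees(np.linalg.norm((r0.inv()*Ro.from_matrix(Ms)).as_rotvec(),axis=1)).max()
        if b is None or e<b[0]-1e-6:b=(e,s,r0.as_matrix())
    return b
e,s,R0=best()
def cols(q):
    F=chain(q,s);return np.c_[[0,0,1],F[2][:,2],F[3][:,0],F[4][:,0],F[4][:,2],F[6][:,0],F[6][:,2]]
A=np.vstack([cols(q) for q,_,_ in D]);b=np.hstack([p for _,p,_ in D])
L=np.linalg.lstsq(A,b,rcond=None)[0]
def fk(q):return cols(q)@L,chain(q,s)[-1]@R0
if __name__=='__main__':
    print(e,s,np.round(R0,2).tolist(),np.round(L,3),np.round(np.abs(A@L-b).max(),4))
E
python3 kin.py
```

```text
0.7142414699974915 (-1, 1, -1, 1, -1, 1, -1) [[0.0, -1.0, -0.0], [1.0, 0.0, -0.0], [0.0, -0.0, 1.0]] [ 0.326  0.461 -0.016  0.045  0.535 -0.008  0.397] 0.0262
```

```bash
python3 - <<'E'
import kin,numpy as np
from kin import *
def full(q):
    F=chain(q,s);return np.c_[np.eye(3)[:,2],F[1][:,:2],F[2],F[4],F[6]]
def full3(q):
    F=chain(q,s);return np.c_[np.eye(3)[:,2],F[1][:,:2],F[3],F[5],F[6]]
for f in(full,full3):
    A=np.vstack([f(q) for q,_,_ in D])
    for lam in(0,1e-3,1e-2,3e-2):
        L=np.linalg.lstsq(np.vstack([A,lam*np.eye(A.shape[1])]),np.r_[b,np.zeros(A.shape[1])],rcond=None)[0];print(lam,np.round(L,3),'res',np.round(np.abs(A@L-b).reshape(-1,3).max(1),3))
E
```

```text
0 [ 0.288 -0.036 -0.015  0.016 -0.015  0.454  0.015  0.005  0.554  0.011
 -0.004  0.367] res [0.001 0.001 0.002 0.001 0.001 0.001]
0.001 [ 0.288 -0.036 -0.015  0.016 -0.015  0.454  0.015  0.005  0.554  0.011
 -0.004  0.367] res [0.001 0.001 0.002 0.001 0.001 0.001]
0.01 [ 0.282 -0.029 -0.014  0.013 -0.014  0.456  0.013  0.003  0.547  0.01
 -0.004  0.367] res [0.001 0.001 0.002 0.001 0.001 0.001]
0.03 [ 0.243  0.013 -0.008 -0.006 -0.008  0.47  -0.001 -0.008  0.505  0.001
 -0.002  0.369] res [0.001 0.002 0.003 0.002 0.002 0.002]
0 [ 0.261 -0.02  -0.029  0.009  0.003  0.462  0.005 -0.001  0.54   0.013
 -0.001  0.363] res [0.001 0.001 0.002 0.001 0.001 0.   ]
0.001 [ 0.261 -0.02  -0.029  0.009  0.003  0.462  0.005 -0.001  0.54   0.013
 -0.001  0.363] res [0.001 0.001 0.002 0.001 0.001 0.   ]
0.01 [ 0.26  -0.017 -0.027  0.008  0.002  0.463  0.005 -0.001  0.537  0.012
 -0.001  0.363] res [0.001 0.001 0.002 0.001 0.001 0.   ]
0.03 [ 0.25   0.001 -0.019 -0.001 -0.005  0.467  0.002 -0.001  0.516  0.003
 -0.001  0.367] res [0.001 0.002 0.002 0.002 0.002 0.002]
```

```bash
cat > ik.py <<'E'
from kin import *
from scipy.optimize import least_squares
def full(q):
    F=chain(q,s);return np.c_[np.eye(3)[:,2],F[1][:,:2],F[2],F[4],F[6]]
A_=np.vstack([full(q) for q,_,_ in D]);n=A_.shape[1]
L_=np.linalg.lstsq(np.vstack([A_,.01*np.eye(n)]),np.r_[b,np.zeros(n)],rcond=None)[0]
lo=np.array([-163.93,-17.29,-79.2,3.27,-89.18,5.43,-154.24]);hi=np.array([163.93,119.83,71.16,140.29,269.18,117.66,154.24])
def Rt(az,t,flip=0):
    a,t=np.radians([az,t]);z=np.array([np.cos(a)*np.cos(t),np.sin(a)*np.cos(t),-np.sin(t)]);y=np.array([-np.sin(a),np.cos(a),0])*(-1 if flip else 1)
    return np.c_[np.cross(y,z),y,z]
def ik(g,az,t,q0,flip=0,depth=env.grip_depth):
    Rm=Rt(az,t,flip);p=np.array(g)+depth*Rm[:,2]
    f=lambda q:np.r_[(full(q)@L_-p)*20,Ro.from_matrix(Rm.T@chain(q,s)[-1]@R0).as_rotvec()*5,(q-q0)*2e-4]
    r=least_squares(f,np.clip(q0,lo+.5,hi-.5),bounds=(lo,hi));q=r.x
    return q,np.linalg.norm(full(q)@L_-p)*1e3,np.degrees(np.linalg.norm(f(q)[3:6])/5)
E
python3 - <<'E'
from ik import *
from h import cloud,optics
T=optics.camera_info('wrist')['tool_from_camera'];print(np.round(T,2).tolist())
for c in('scene','side'):
    X=cloud(c,np.load(c+'0.npy'));B=X[(X[:,2]>.1)&(X[:,2]<.6)&(X[:,0]>.3)&(X[:,0]<.8)&(X[:,1]<-.2)]
    print(c,len(B),np.round(np.percentile(B,[0,50,99,100],0),2).tolist())
    for x in(.4,.5,.6):
        k=np.abs(B[:,0]-x)<.05;print(x,k.sum(),B[k,1].max() if k.any() else None)
q0=np.array(D[-1][0])
s0=[.2,.461]
T={'jar40_az50':((.477,-.061,.04),50,40),'jar40_az-55':((.477,-.061,.04),-55,40),'jarup40':((.585,-.05,.16),7.5,40),'jarup35':((.588,-.05,.16),7.5,35),'shk65':((.542,.109,.05),7.5,65),'shk65L':((.565,-.135,.05),7.5,65),'mill40 az90':((.403,.304,.08),90,40),'mill40 az30':((.403,.304,.08),30,40),'mill40az-20':((.403,.304,.08),-20,40),'millin40':((.564,.10,.08),7.5,40)}
for n,(g,az,t) in T.items():
  for fl in(0,1):
    best=None
    for sd in(q0,[0,20,0,120,180,40,0],[-40,10,-30,130,120,60,0],[20,30,0,120,90,60,0],[0,20,0,100,0,60,0],[0,20,0,120,180,40,150],[0,20,0,120,180,40,-150]):
        q,e,a=ik(g,az,t,np.array(sd,float),fl)
        if best is None or e+3*a<best[1]+3*best[2]-.5:best=(q,e,a)
    print(n,fl,np.round(best[0]),round(best[1],1),round(best[2],1))
E
```

```text
[[0.0, -0.97, -0.25, 0.07], [1.0, 0.0, -0.0, 0.0], [0.0, -0.25, 0.97, -0.16], [0.0, 0.0, 0.0, 1.0]]
scene 27621 [[0.3, -0.48, 0.1], [0.37, -0.37, 0.41], [0.44, -0.24, 0.6], [0.7, -0.2, 0.6]]
0.4 17094 -0.240097697817579
0.5 60 -0.2559377806429798
0.6 0 None
side 13214 [[0.3, -0.48, 0.1], [0.35, -0.39, 0.45], [0.78, -0.24, 0.6], [0.8, -0.24, 0.6]]
0.4 4111 -0.2393434374451552
0.5 709 -0.2373054236793236
0.6 1077 -0.23694612463555695
jar40_az50 0 [ -30.   38.   71.  133.  269.   86. -125.] 4.3 1.2
jar40_az50 1 [114.  58. -79. 127.  10.  40.  -6.] 0.0 0.0
jar40_az-55 0 [ -2.  15. -27. 134.  74.  60. -50.] 0.0 0.0
jar40_az-55 1 [  0.  15. -30. 134.  75.  60. 129.] 0.0 0.0
jarup40 0 [-35. -17.  42. 140. -29.   6. 137.] 0.0 0.0
jarup40 1 [-35. -17.  43. 140. -33.   6. -39.] 0.0 0.0
jarup35 0 [   7.   -8.    6.  140.  253.   17. -150.] 0.0 0.0
jarup35 1 [  9.  -8.   4. 140. 252.  17.  31.] 0.0 0.0
shk65 0 [ 26.   6. -42. 126.  17.  26.  69.] 0.0 0.0
shk65 1 [  11.    5.  -27.  127.   13.   25. -109.] 0.0 0.0
shk65L 0 [ 91.  33. -79. 121.  39.  34.  88.] 0.0 0.0
shk65L 1 [ 40.   9. -23. 121. -15.  28. -53.] 0.0 0.0
mill40 az90 0 [ -75.   32.   71.  133.  269.   81. -129.] 13.4 4.0
mill40 az90 1 [ 68.  44. -79. 127. -12.  38.   4.] 0.0 0.0
mill40 az30 0 [ 24. -17. -66. 140. -21.   5.  92.] 21.3 7.2
mill40 az30 1 [ 24. -17. -66. 140. -22.   5. -87.] 21.6 7.3
mill40az-20 0 [-29.  19. -44. 125.  71.  71. -47.] 0.0 0.0
mill40az-20 1 [-25.  21. -48. 125.  73.  72. 133.] 0.0 0.0
millin40 0 [ 47.   2. -59. 140. 154.  12. -66.] 4.3 1.0
millin40 1 [ 47.   2. -59. 140. 154.  12. 114.] 4.8 1.1
```

```bash
python3 - <<'E'
from ik import *
from h import go
q=np.array(D[-1][0])
def path(wps,q,n=8):
    g0,a0,t0=wps[0]
    for g1,a1,t1 in wps:
        for k in range(1,n+1):
            f=k/n;q,e,a=ik(np.array(g0)+(np.array(g1)-g0)*f,a0+(a1-a0)*f,t0+(t1-t0)*f,q,0,.010)
            if e>2 or a>1:print('  bad',k,round(e,1),round(a,1))
        print(g1,a1,t1,np.round(q),round(e,1),round(a,1));g0,a0,t0=g1,a1,t1
    return q
p0=((.53,.234,.24),6,26)
path([p0,((.47,.20,.28),-25,45),((.42,.05,.22),-55,45),((.477,-.061,.05),-55,45),((.49,-.061,.22),-40,45),((.53,-.06,.22),-15,45),((.55,-.055,.18),7.5,45),((.588,-.045,.165),7.5,45)],q)
go((.47,.20,.28),-25,45)
E
```

```text
(0.53, 0.234, 0.24) 6 26 [ -7. -17. -38. 140.  89.  27. -28.] 0.6 0.2
(0.47, 0.2, 0.28) -25 45 [-16. -12. -34. 121.  41.  64.  -3.] 0.0 0.0
(0.42, 0.05, 0.22) -55 45 [-10. -10. -33. 126.  41.  74. -23.] 0.0 0.0
(0.477, -0.061, 0.05) -55 45 [ -4.   8. -24. 134.  65.  55. -40.] 0.0 0.0
  bad 8 4.2 1.1
(0.49, -0.061, 0.22) -40 45 [-10. -17. -13. 133.  48.  52.   0.] 4.2 1.1
  bad 1 7.2 1.9
  bad 2 10.1 2.6
  bad 3 13.0 3.2
  bad 4 15.9 3.7
  bad 5 18.7 4.1
  bad 6 21.3 4.3
  bad 7 23.6 4.4
  bad 8 25.3 4.3
(0.53, -0.06, 0.22) -15 45 [  5. -17. -13. 132.  30.  30.  44.] 25.3 4.3
  bad 1 26.0 4.0
  bad 2 25.5 3.5
  bad 3 23.4 2.9
  bad 4 19.7 2.4
  bad 5 14.8 1.8
  bad 6 9.0 1.1
  bad 7 2.8 0.4
(0.55, -0.055, 0.18) 7.5 45 [ 24. -16. -10. 136. -47.  24. 148.] 0.0 0.0
(0.588, -0.045, 0.165) 7.5 45 [ 22. -10. -11. 133. -48.  19. 148.] 0.0 0.0
t 4.05 pos [0.5408 0.2353 0.234 ] z [ 0.892  0.091 -0.443] y [-0.107  0.994 -0.012] q [ -5. -17. -39. 140.  90.  26. -28.] F [ 0.5  0.6 -0.2] w 0.064 gf 0.0
shift mm [ -1.1 -34.7 -70.6] turn [25.  18.4 18.8]
```

```bash
cat >> ik.py <<'E'
def path(wps,q,n=8,depth=.010,v=1):
    g0,a0,t0=wps[0];w=0
    for g1,a1,t1 in wps:
        m=0
        for k in range(1,n+1):
            f=k/n;q,e,a=ik(np.array(g0)+(np.array(g1)-g0)*f,a0+(a1-a0)*f,t0+(t1-t0)*f,q,0,depth);m=max(m,e+a)
        if v:print(g1,a1,t1,np.round(q),'worst',round(m,1))
        g0,a0,t0=g1,a1,t1;w=max(w,m)
    return q,w
E
python3 - <<'E'
from ik import *
q=np.array([-4,8,-24,134,65,55,-40.])
for T in(40,45,50):
  for z in(.165,.19):
    for x in(.51,.53):
      for am in(-30,-15):
        print(T,z,x,am)
        path([((.477,-.061,.05),-55,T),((.49,-.061,z),-50,T),((x,-.061,z),am,T),((.545,-.052,z),7.5,T),((.588,-.047,.165),7.5,T)],q,6,v=(am==-30 and x==.53))
        _,w=path([((.477,-.061,.05),-55,T),((.49,-.061,z),-50,T),((x,-.061,z),am,T),((.545,-.052,z),7.5,T),((.588,-.047,.165),7.5,T)],q,6,v=0);print(w)
E
```

```text
40 0.165 0.51 -30
20.512998778281087
40 0.165 0.51 -15
29.13579694674503
40 0.165 0.53 -30
(0.477, -0.061, 0.05) -55 40 [ -7.  12. -24. 134.  71.  59. -48.] worst 0.0
(0.49, -0.061, 0.165) -50 40 [ -5.  -6. -23. 134.  59.  57. -25.] worst 0.0
(0.53, -0.061, 0.165) -30 40 [ -3. -13. -16. 140.  66.  36. -10.] worst 0.0
(0.545, -0.052, 0.165) 7.5 40 [  6. -17.   6. 140. -51.  17. 154.] worst 13.2
(0.588, -0.047, 0.165) 7.5 40 [-18. -15.  27. 139. -50.  10. 154.] worst 4.1
13.241204672560164
40 0.165 0.53 -15
17.139697511124748
40 0.19 0.51 -30
31.93790439680013
40 0.19 0.51 -15
40.8485298554036
40 0.19 0.53 -30
(0.477, -0.061, 0.05) -55 40 [ -7.  12. -24. 134.  71.  59. -48.] worst 0.0
(0.49, -0.061, 0.19) -50 40 [ -5.  -9. -23. 133.  56.  58. -20.] worst 0.0
(0.53, -0.061, 0.19) -30 40 [ -4. -16. -15. 138.  60.  37.  -3.] worst 0.0
(0.545, -0.052, 0.19) 7.5 40 [ 17. -17.  -3. 138. -52.  21. 154.] worst 26.5
(0.588, -0.047, 0.165) 7.5 40 [-18. -15.  27. 139. -50.  10. 154.] worst 5.7
26.475960777797148
40 0.19 0.53 -15
30.018111065851375
45 0.165 0.51 -30
14.038069208008844
45 0.165 0.5
[... 1348 characters left out ...]
50 [ -9. -17.  16. 136. -14.  23. 117.] worst 0.0
(0.588, -0.047, 0.165) 7.5 50 [-11. -11.  17. 131. -17.  22. 118.] worst 0.0
0.011859456658618844
50 0.165 0.53 -15
1.850060429092287
50 0.19 0.51 -30
15.134515979172
50 0.19 0.51 -15
23.81420881611101
50 0.19 0.53 -30
(0.477, -0.061, 0.05) -55 50 [ -1.   6. -23. 133.  58.  51. -31.] worst 0.0
(0.49, -0.061, 0.19) -50 50 [ -1. -11. -20. 129.  42.  55.  -4.] worst 0.0
(0.53, -0.061, 0.19) -30 50 [ -2. -15. -11. 132.  39.  39.  21.] worst 0.0
(0.545, -0.052, 0.19) 7.5 50 [ 17. -17.  -5. 133. -29.  28. 129.] worst 8.1
(0.588, -0.047, 0.165) 7.5 50 [ 15.  -9.  -6. 129. -29.  23. 130.] worst 0.0
8.148710283511173
50 0.19 0.53 -15
11.61770199449208
```

```bash
python3 - <<'E'
from h import *
Xs=[cloud(c,np.load(c+'0.npy')) for c in('scene','side')]+[np.load('w1.npy')]
X=np.vstack(Xs);a=np.radians(7.5);R=np.array([[np.cos(a),-np.sin(a)],[np.sin(a),np.cos(a)]])
def loc(X,o): return np.c_[(X[:,:2]-o)@R,X[:,2]]
T=loc(X,(.629,-.080));B=loc(X,(.604,.106))
for n,P,ys in(('tier left',T,(95,112)),('tier right',T,(-112,-95)),('tall right',B,(-80,-62)),('tall left',B,(62,80))):
    for z0,z1 in((.02,.09),(.13,.16),(.17,.19),(.2,.225)):
        k=(P[:,1]*1e3>ys[0])&(P[:,1]*1e3<ys[1])&(P[:,2]>z0)&(P[:,2]<z1)&(np.abs(P[:,0])<.075)
        h,_=np.histogram(P[k,0]*1e3,np.arange(-75,80,10));print(n,z0,h)
for n,P,z,x0 in(('tier top',T,.24,0),('mid',T,.11,0),('tall',B,.196,0)):
    k=(np.abs(P[:,2]-z)<.006)&(np.abs(P[:,0])<.08)&(np.abs(P[:,1])<.13 if n!='tall' else np.abs(P[:,1])<.085)
    print(n,np.round(np.percentile(P[k],[1,3,97,99],0)[:,:2]*1e3).tolist())
k=(T[:,2]>.248)&(T[:,2]<.27)&(np.abs(T[:,0])<.06)&(np.abs(T[:,1])<.11)
print('on top',np.histogram2d(T[k,0]*1e3,T[k,1]*1e3,[np.arange(-40,61,20),np.arange(-110,111,20)])[0].astype(int))
E
```

```text
tier left 0.02 [  0 206 341   0  18  37  33  38  50  40  29 134 161   0   0]
tier left 0.13 [  0   0   0   0  94 277  20  26  29  25  23  61  90   0   0]
tier left 0.17 [ 0  0  0  0 42 80  1  0  0  0  0  8 15  0  0]
tier left 0.2 [  0   0   0   0  79 289   2   0   0   0   0  46 162   2   0]
tier right 0.02 [  0  44  95   4   2   3   5   4   3   1   0  49 136   1   0]
tier right 0.13 [ 0  0  0  0 19 50  2  5  2  4  0  1  8  0  0]
tier right 0.17 [ 0  0  0  0 10 34  3  0  0  0  0  1  0  0  0]
tier right 0.2 [ 0  0  0  0 15 49  0  0  0  0  0  0  0  0  0]
tall right 0.02 [  6 598  86  35  37  36  31  31  31  14  17 415  37   0   0]
tall right 0.13 [  6 288  11   0   6 151   3   0   0   0   1 222  19   0   0]
tall right 0.17 [  1 201   7   1   3  35   1   0   0   0   0   0   0   0   0]
tall right 0.2 [  0   0   0   0   5 137   3   0   0   0   0   2  88   2   0]
tall left 0.02 [  0 647 159  16  32  29  25  28  25  25  22 429  97   0   0]
tall left 0.13 [  0 316  75   0   0   0   0   0   0   0   0 190  33   0   0]
tall left 0.17 [  0 245  56  10  10   7  11   8   9   6   8 103  20   0   0]
tall left 0.2 [0 0 0 0 0 0 0 0 0 0 0 0 0 0 0]
tier top [[-27.0, -105.0], [-26.0, -100.0], [47.0, 109.0], [52.0, 109.0]]
mid [[-63.0, -101.0], [-57.0, -91.0], [47.0, 121.0], [51.0, 126.0]]
tall [[-63.0, -81.0], [-62.0, -72.0], [43.0, 77.0], [46.0, 78.0]]
on top [[ 0  0  0  0  0  0  0  0  0  0  0]
 [ 0  0  1 29 16  0  0  0  0  0  0]
 [ 0  0 27 20 34 10  0  8 24  9  0]
 [ 0  0 16 26 28  6  0 12 15 11  0]
 [ 0  0  2 17 15  0  0  2 15  3  0]]
```

```bash
cat >> ik.py <<'E'
from h import st
def plan(*wps,depth=.010,cur=None,check=True):
    """each wp (g,az,tilt): call shift/turn relative to previous wp (first: measured pose)"""
    p,Rc=st() if cur is None else cur
    q=np.array(get_obs()['qpos'],float)
    for g,az,t in wps:
        Rn=Rt(az,t);pn=np.array(g)+depth*Rn[:,2];d=Rc.T@(pn-p)*1e3;rv=np.degrees(Ro.from_matrix(Rc.T@Rn).as_rotvec())
        n=max(np.linalg.norm(d)/41.7,np.linalg.norm(rv)/7.16);m=0
        for k in range(1,6):
            f=k/5;Rk=Rc@Ro.from_rotvec(np.radians(rv)*f).as_matrix();pk=p+(pn-p)*f
            F=lambda q:np.r_[(full(q)@L_-pk)*20,Ro.from_matrix(Rk.T@chain(q,s)[-1]@R0).as_rotvec()*5,(q-q0)*2e-4]
            q0=q;q=least_squares(F,np.clip(q,lo+.01,hi-.01),bounds=(lo,hi)).x
            m=max(m,np.linalg.norm(full(q)@L_-pk)*1e3)
        print(g,az,t,'tx,ty,tz',np.round(d,1),'w',np.round(rv,1),'rows %.1f'%n,'q',np.round(q),'err %.1f'%m);p,Rc=pn,Rn
E
python3 -c "
from ik import *
plan(((.47,.20,.28),-25,50),((.42,.04,.20),-55,50),((.435,0,.14),-55,50),((.477,-.061,.055),-55,50))"
```

```text
t 4.05 pos [0.5408 0.2353 0.234 ] z [ 0.892  0.091 -0.443] y [-0.107  0.994 -0.012] q [ -5. -17. -39. 140.  90.  26. -28.] F [ 0.5  0.6 -0.2] w 0.064 gf 0.0
(0.47, 0.2, 0.28) -25 50 tx,ty,tz [ -3.6 -31.3 -78.3] w [24.3 23.3 19.9] rows 5.5 q [-18. -12. -29. 118.  36.  64.   3.] err 0.0
(0.42, 0.04, 0.2) -55 50 tx,ty,tz [  35.  -169.4   75.1] w [19.3 -0.  23. ] rows 4.5 q [-11. -11. -28. 127.  37.  70. -19.] err 0.0
(0.435, 0, 0.14) -55 50 tx,ty,tz [  6.9 -10.7  72.6] w [0. 0. 0.] rows 1.8 q [ -9.  -7. -25. 131.  43.  62. -23.] err 0.0
(0.477, -0.061, 0.055) -55 50 tx,ty,tz [ -2.1  -0.6 112.7] w [0. 0. 0.] rows 2.7 q [ -5.   5. -20. 133.  57.  51. -30.] err 0.0
```

```bash
python3 -m creep '[{"wx":24.3,"wy":23.3,"wz":19.9,"tx":-4,"ty":-31,"tz":-78,"gripper":0.45},{"wx":24.3,"wy":23.3,"wz":19.9,"tx":-4,"ty":-31,"tz":-78,"gripper":0.45},{"wx":24.3,"wy":23.3,"wz":19.9,"tx":-4,"ty":-31,"tz":-78,"gripper":0.45},{"wx":24.3,"wy":23.3,"wz":19.9,"tx":-4,"ty":-31,"tz":-78,"gripper":0.45},{"wx":24.3,"wy":23.3,"wz":19.9,"tx":-4,"ty":-31,"tz":-78,"gripper":0.45}]' >/dev/null;python3 -c "
from ik import *
plan(((.42,.04,.20),-55,50),((.435,0,.14),-55,50),((.477,-.061,.055),-55,50))"
```

```text
t 4.47 pos [0.4807 0.2067 0.2635] z [ 0.774 -0.161 -0.613] y [0.212 0.977 0.01 ] q [-47. -17. -10. 131.  56.  58.  -7.] F [2.2 0.5 1.2] w 0.0632 gf 0.0
(0.42, 0.04, 0.2) -55 50 tx,ty,tz [  66.7 -180.8   27.3] w [31.2 11.4 29.3] rows 6.2 q [-39. -11.  -3. 128.  41.  74. -23.] err 0.0
(0.435, 0, 0.14) -55 50 tx,ty,tz [  6.9 -10.7  72.6] w [0. 0. 0.] rows 1.8 q [-36.  -7.  -0. 133.  45.  64. -25.] err 0.0
(0.477, -0.061, 0.055) -55 50 tx,ty,tz [ -2.1  -0.6 112.7] w [0. 0. 0.] rows 2.7 q [-31.   4.   6. 135.  56.  49. -31.] err 0.0
```

```bash
python3 -m creep '[{"wx":31,"wy":11,"wz":29,"tx":67,"ty":-181,"tz":27,"gripper":0.45},{"wx":31,"wy":11,"wz":29,"tx":67,"ty":-181,"tz":27,"gripper":0.45},{"wx":31,"wy":11,"wz":29,"tx":67,"ty":-181,"tz":27,"gripper":0.45},{"wx":31,"wy":11,"wz":29,"tx":67,"ty":-181,"tz":27,"gripper":0.45},{"wx":31,"wy":11,"wz":29,"tx":67,"ty":-181,"tz":27,"gripper":0.45}]' >/dev/null;python3 -c "
from ik import *
plan(((.42,.04,.20),-55,50),((.435,0,.14),-55,50),((.477,-.061,.055),-55,50))"
```

```text
t 4.88 pos [0.4255 0.0341 0.1929] z [ 0.473 -0.485 -0.735] y [0.731 0.682 0.021] q [-39. -16.  -5. 133.  45.  70. -21.] F [-0.6 -0.7  0.4] w 0.063 gf 0.0
(0.42, 0.04, 0.2) -55 50 tx,ty,tz [ 1.6 -0.9 -0.7] w [6.2 2.6 5.2] rows 1.2 q [-39. -11.  -4. 128.  41.  74. -23.] err 0.0
(0.435, 0, 0.14) -55 50 tx,ty,tz [  6.9 -10.7  72.6] w [0. 0. 0.] rows 1.8 q [-36.  -7.  -0. 133.  45.  64. -25.] err 0.0
(0.477, -0.061, 0.055) -55 50 tx,ty,tz [ -2.1  -0.6 112.7] w [0. 0. 0.] rows 2.7 q [-30.   4.   6. 135.  56.  49. -31.] err 0.0
```

```bash
python3 -m creep '[{"wx":6.2,"wy":2.6,"wz":5.2,"tx":2,"ty":-1,"tz":-1,"gripper":0.45},{"wx":6.2,"wy":2.6,"wz":5.2,"tx":2,"ty":-1,"tz":-1,"gripper":0.45}]' >/dev/null;python3 - <<'E'
from ik import *
from h import *
o=get_obs();p=(o['tool_pos'],o['tool_rot']);pic,d=optics.read_camera('wrist');cv2.imwrite('pics/w2.png',pic[:,:,::-1]);X=cloud('wrist',d,p)
print([(np.round(r['point'],3),round(r['confidence'],2)) for r in nets.place_of('spice_jar','wrist')[:2]])
B=box(X,(.44,-.1,.09),(.52,-.02,.115));print(len(B),cv2.minEnclosingCircle(B[:,:2].astype(np.float32)*1e3) if len(B) else 0)
plan(((.435,0,.14),-55,50),((.477,-.061,.055),-55,50))
E
```

```text
[(array([ 0.477, -0.064, -0.002]), 0.72)]
1435 ((478.2015380859375, -57.80501937866211), 22.81422233581543)
t 5.15 pos [0.4266 0.0378 0.194 ] z [ 0.374 -0.523 -0.766] y [0.815 0.579 0.003] q [-38. -11.  -4. 128.  41.  73. -23.] F [ 1.1  0.2 -0.5] w 0.0631 gf 0.0
(0.435, 0, 0.14) -55 50 tx,ty,tz [  7.3 -15.2  74.2] w [0.4 0.  0.2] rows 1.8 q [-36.  -7.  -1. 133.  45.  64. -25.] err 0.0
(0.477, -0.061, 0.055) -55 50 tx,ty,tz [ -2.1  -0.6 112.7] w [0. 0. 0.] rows 2.7 q [-30.   4.   5. 135.  56.  49. -31.] err 0.0
```

```bash
python3 -m creep '[{"wx":0.4,"wy":0,"wz":0.2,"tx":4,"ty":-7,"tz":37,"gripper":0.45},{"wx":0.4,"wy":0,"wz":0.2,"tx":7,"ty":-15,"tz":74,"gripper":0.45},{"wx":0.4,"wy":0,"wz":0.2,"tx":7,"ty":-15,"tz":74,"gripper":0.45}]' >/dev/null;python3 -m creep '[{"wx":0,"wy":0,"wz":0,"tx":-1,"ty":0,"tz":30,"gripper":0.45},{"wx":0,"wy":0,"wz":0,"tx":-1,"ty":0,"tz":60,"gripper":0.45},{"wx":0,"wy":0,"wz":0,"tx":-2,"ty":0,"tz":90,"gripper":0.45},{"wx":0,"wy":0,"wz":0,"tx":-2,"ty":0,"tz":113,"gripper":0.45},{"wx":0,"wy":0,"wz":0,"tx":-2,"ty":0,"tz":113,"gripper":0.45}]';python3 -m creep '[{"wx":0,"wy":0,"wz":0,"tx":0,"ty":0,"tz":0,"gripper":-1},{"wx":0,"wy":0,"wz":0,"tx":0,"ty":0,"tz":0,"gripper":-1},{"wx":0,"wy":0,"wz":0,"tx":0,"ty":0,"tz":0,"gripper":-1},{"wx":0,"wy":0,"wz":0,"tx":0,"ty":0,"tz":0,"gripper":-1},{"wx":0,"wy":0,"wz":0,"tx":0,"ty":0,"tz":0,"gripper":-1}]' 20;python3 - <<'E'
from ik import *
plan(((.492,-.061,.125),-53,50),((.505,-.061,.172),-45,50),((.53,-.061,.172),-25,50),((.54,-.066,.172),-5,50),((.545,-.068,.172),7.5,50),((.607,-.0614,.172),7.5,50))
E
```

```text
time_s: 5.82
tool_pos: [0.4783, -0.0695, 0.0447]
tool_rot: [-179.5, 40.0, 125.1]
force: [-0.2, -0.6, 0.8]
grip_width: 0.0633
grasp_force: 0.0
time_s: 6.23
tool_pos: [0.4813, -0.066, 0.0483]
tool_rot: [179.8, 40.0, 124.9]
force: [0.4, 0.6, 2.1]
grip_width: 0.0433
grasp_force: 19.8
t 6.23 pos [ 0.4813 -0.066   0.0483] z [ 0.37  -0.526 -0.766] y [0.819 0.573 0.002] q [-30.   3.   6. 135.  56.  49. -31.] F [0.4 0.6 2.1] w 0.0433 gf 19.8
(0.492, -0.061, 0.125) -53 50 tx,ty,tz [-50.9  12.  -47.4] w [-1.2  0.  -1.6] rows 1.7 q [-29.  -4.   6. 132.  51.  54. -19.] err 0.0
(0.505, -0.061, 0.172) -45 50 tx,ty,tz [-36.2  11.3 -31. ] w [-5.1  0.  -6.1] rows 1.2 q [-29. -11.   8. 132.  50.  53.  -5.] err 0.0
(0.53, -0.061, 0.172) -25 50 tx,ty,tz [-13.2  19.9  11.1] w [-12.9   0.  -15.3] rows 2.8 q [-27. -17.  14. 136.  49.  37.  19.] err 0.0
(0.54, -0.066, 0.172) -5 50 tx,ty,tz [-8.3  1.9  6.9] w [-12.9   0.  -15.3] rows 2.8 q [  4. -17.  -0. 136.   2.  22.  87.] err 0.0
(0.545, -0.068, 0.172) 7.5 50 tx,ty,tz [-3.8 -0.2  3.2] w [-8.  -0.  -9.6] rows 1.7 q [-10. -17.  21. 135. -15.  24. 121.] err 0.0
(0.607, -0.0614, 0.172) 7.5 50 tx,ty,tz [-47.7  -1.5  40.1] w [0. 0. 0.] rows 1.5 q [-14.  -8.  23. 128. -21.  22. 124.] err 0.0
```

```bash
python3 -m creep '[{"wx":0,"wy":0,"wz":0,"tx":-17,"ty":4,"tz":-16,"gripper":-1},{"wx":-1.2,"wy":0,"wz":-1.6,"tx":-34,"ty":8,"tz":-32,"gripper":-1},{"wx":-1.2,"wy":0,"wz":-1.6,"tx":-51,"ty":12,"tz":-47,"gripper":-1},{"wx":-1.2,"wy":0,"wz":-1.6,"tx":-51,"ty":12,"tz":-47,"gripper":-1}]' >/dev/null; python3 -m creep '[{"wx":-2.5,"wy":0,"wz":-3,"tx":-18,"ty":5,"tz":-16,"gripper":-1},{"wx":-5.1,"wy":0,"wz":-6.1,"tx":-36,"ty":11,"tz":-31,"gripper":-1},{"wx":-5.1,"wy":0,"wz":-6.1,"tx":-36,"ty":11,"tz":-31,"gripper":-1}]' >/dev/null;  python3 -m creep '[{"wx":-3,"wy":0,"wz":-3.8,"tx":-3,"ty":5,"tz":3,"gripper":-1},{"wx":-6,"wy":0,"wz":-7.6,"tx":-7,"ty":10,"tz":6,"gripper":-1},{"wx":-9.5,"wy":0,"wz":-11.4,"tx":-10,"ty":15,"tz":8,"gripper":-1},{"wx":-12.9,"wy":0,"wz":-15.3,"tx":-13,"ty":20,"tz":11,"gripper":-1},{"wx":-12.9,"wy":0,"wz":-15.3,"tx":-13,"ty":20,"tz":11,"gripper":-1}]';python3 - <<'E'
from ik import *
plan(((.54,-.066,.172),-5,50),((.545,-.068,.172),7.5,50),((.607,-.0614,.172),7.5,50))
E
```

```text
time_s: 7.23
tool_pos: [0.5331, -0.0673, 0.1609]
tool_rot: [-179.9, 39.8, 154.7]
force: [-0.2, -1.3, -1.4]
grip_width: 0.0434
grasp_force: 19.8
t 7.23 pos [ 0.5331 -0.0673  0.1609] z [ 0.578 -0.275 -0.768] y [ 0.428  0.904 -0.002] q [-26. -17.  14. 136.  49.  37.  19.] F [-0.2 -1.3 -1.4] w 0.0434 gf 19.8
(0.54, -0.066, 0.172) -5 50 tx,ty,tz [-11.2   6.3   4.8] w [-13.1  -0.2 -15.5] rows 2.8 q [ -1. -17.   4. 136.   7.  22.  82.] err 0.0
(0.545, -0.068, 0.172) 7.5 50 tx,ty,tz [-3.8 -0.2  3.2] w [-8.  -0.  -9.6] rows 1.7 q [-14. -17.  24. 135. -12.  24. 118.] err 0.0
(0.607, -0.0614, 0.172) 7.5 50 tx,ty,tz [-47.7  -1.5  40.1] w [0. 0. 0.] rows 1.5 q [-19.  -8.  27. 128. -19.  22. 122.] err 0.0
```

```bash
python3 -m creep '[{"wx":-2.6,"wy":0,"wz":-3.1,"tx":-2,"ty":1,"tz":1,"gripper":-1},{"wx":-5.2,"wy":-0.1,"wz":-6.2,"tx":-5,"ty":3,"tz":2,"gripper":-1},{"wx":-7.8,"wy":-0.1,"wz":-9.3,"tx":-7,"ty":4,"tz":3,"gripper":-1},{"wx":-10.4,"wy":-0.2,"wz":-12.4,"tx":-9,"ty":5,"tz":4,"gripper":-1},{"wx":-13.1,"wy":-0.2,"wz":-15.5,"tx":-11,"ty":6,"tz":5,"gripper":-1}]';python3 - <<'E'
from ik import *
plan(((.545,-.068,.172),7.5,50),((.607,-.0614,.172),7.5,50))
E
```

```text
time_s: 7.65
tool_pos: [0.5429, -0.063, 0.1612]
tool_rot: [180.0, 39.3, 171.8]
force: [-0.2, -0.3, -2.2]
grip_width: 0.0433
grasp_force: 19.8
t 7.65 pos [ 0.5429 -0.063   0.1612] z [ 0.627 -0.09  -0.774] y [0.143 0.99  0.001] q [ -4. -17.   4. 136.  16.  23.  69.] F [-0.2 -0.3 -2.2] w 0.0433 gf 19.8
(0.545, -0.068, 0.172) 7.5 50 tx,ty,tz [-8.9 -2.9  3.2] w [-10.   -0.7 -12.1] rows 2.2 q [-14. -17.  24. 135. -13.  23. 119.] err 0.0
(0.607, -0.0614, 0.172) 7.5 50 tx,ty,tz [-47.7  -1.5  40.1] w [0. 0. 0.] rows 1.5 q [-19.  -8.  28. 128. -19.  22. 123.] err 0.0
```

```bash
python3 -m creep '[{"wx":-2,"wy":-0.1,"wz":-2.4,"tx":-2,"ty":-1,"tz":1,"gripper":-1},{"wx":-4,"wy":-0.3,"wz":-4.8,"tx":-4,"ty":-1,"tz":1,"gripper":-1},{"wx":-6,"wy":-0.4,"wz":-7.2,"tx":-6,"ty":-2,"tz":2,"gripper":-1},{"wx":-8,"wy":-0.6,"wz":-9.6,"tx":-7,"ty":-2,"tz":3,"gripper":-1},{"wx":-10,"wy":-0.7,"wz":-12.1,"tx":-9,"ty":-3,"tz":3,"gripper":-1}]' >/dev/null;python3 -m creep '[{"wx":0,"wy":0,"wz":0,"tx":0,"ty":0,"tz":0,"gripper":-1},{"wx":0,"wy":0,"wz":0,"tx":0,"ty":0,"tz":0,"gripper":-1}]'; python3 - <<'E'
from ik import *
from h import *
plan(((.607,-.0614,.172),7.5,50),((.607,-.0614,.166),7.5,50))
o=get_obs();p=(o['tool_pos'],o['tool_rot']);pic,d=optics.read_camera('wrist');cv2.imwrite('pics/w3.png',pic[:,:,::-1])
for c in('scene','side'):
    pic,d=optics.read_camera(c);X=cloud(c,d);cv2.imwrite(f'pics/{c}3.png',cv2.resize(pic[100:300,250:470,::-1],None,fx=2.5,fy=2.5))
    B=box(X,(.5,-.11,.2),(.6,-.02,.225));print(c,len(B),np.round(np.percentile(B,[3,50,97],0),3).tolist() if len(B) else '')
E
```

```text
time_s: 8.23
tool_pos: [0.5519, -0.0667, 0.1653]
tool_rot: [179.9, 40.0, -172.7]
force: [-0.6, -0.6, -2.1]
grip_width: 0.0437
grasp_force: 19.8
t 8.23 pos [ 0.5519 -0.0667  0.1653] z [ 0.638  0.084 -0.766] y [-0.129  0.992  0.002] q [-14. -17.  24. 135. -13.  23. 118.] F [-0.6 -0.6 -2.1] w 0.0437 gf 19.8
(0.607, -0.0614, 0.172) 7.5 50 tx,ty,tz [-46.7  -1.8  40.4] w [ 0.   0.  -0.1] rows 1.5 q [-19.  -8.  27. 128. -19.  22. 122.] err 0.0
(0.607, -0.0614, 0.166) 7.5 50 tx,ty,tz [3.9 0.  4.6] w [0. 0. 0.] rows 0.1 q [-20.  -7.  28. 128. -20.  21. 123.] err 0.0
scene 0 
side 25 [[0.521, -0.085, 0.204], [0.525, -0.076, 0.219], [0.562, -0.07, 0.222]]
```

View pics/scene3.png

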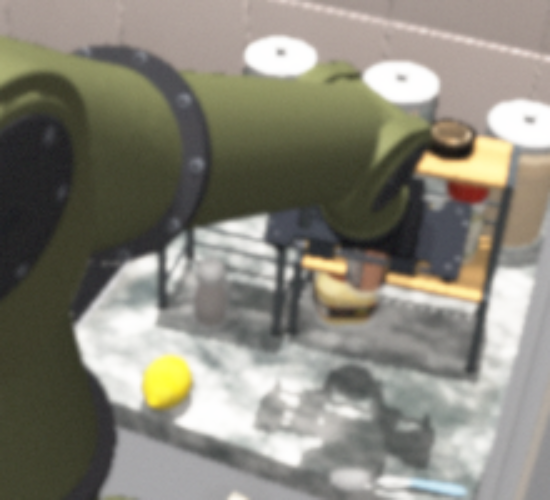

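```bash
python3 -m creep '[{"wx":0,"wy":0,"wz":0,"tx":-9,"ty":-1,"tz":8,"gripper":-1},{"wx":0,"wy":0,"wz":0,"tx":-18,"ty":-1,"tz":16,"gripper":-1},{"wx":0,"wy":0,"wz":0,"tx":-27,"ty":-1,"tz":24,"gripper":-1},{"wx":0,"wy":0,"wz":0,"tx":-36,"ty":-2,"tz":31,"gripper":-1},{"wx":0,"wy":0,"wz":0,"tx":-44,"ty":-2,"tz":38,"gripper":-1}]';python3 -m creep '[{"wx":0,"wy":0,"wz":0,"tx":0,"ty":0,"tz":0,"gripper":-1},{"wx":0,"wy":0,"wz":0,"tx":1,"ty":0,"tz":1,"gripper":-1},{"wx":0,"wy":0,"wz":0,"tx":2,"ty":0,"tz":2,"gripper":-1},{"wx":0,"wy":0,"wz":0,"tx":2,"ty":0,"tz":3,"gripper":-1},{"wx":0,"wy":0,"wz":0,"tx":2,"ty":0,"tz":3,"gripper":-1}]'
```

```text
time_s: 8.8
tool_pos: [0.6108, -0.0612, 0.1657]
tool_rot: [-179.9, 40.2, -172.4]
force: [-0.3, 0.1, -1.4]
grip_width: 0.0435
grasp_force: 19.8
time_s: 9.22
tool_pos: [0.6101, -0.0621, 0.1619]
tool_rot: [-179.9, 40.2, -172.5]
force: [0.6, -0.4, -1.4]
grip_width: 0.0434
grasp_force: 19.8
```

```bash
python3 -m creep '[{"wx":0,"wy":0,"wz":0,"tx":0.6,"ty":0,"tz":0.8,"gripper":-1},{"wx":0,"wy":0,"wz":0,"tx":1.3,"ty":0,"tz":1.5,"gripper":-1},{"wx":0,"wy":0,"wz":0,"tx":1.9,"ty":0,"tz":2.3,"gripper":-1},{"wx":0,"wy":0,"wz":0,"tx":1.9,"ty":0,"tz":2.3,"gripper":-1}]';python3 -m creep '[{"wx":0,"wy":0,"wz":0,"tx":0,"ty":0,"tz":0,"gripper":0.3},{"wx":0,"wy":0,"wz":0,"tx":0,"ty":0,"tz":0,"gripper":0.3},{"wx":0,"wy":0,"wz":0,"tx":0,"ty":0,"tz":0,"gripper":0.3}]';python3 - <<'E'
from ik import *
from h import *
o=get_obs();p=(o['tool_pos'],o['tool_rot']);pic,d=optics.read_camera('wrist');cv2.imwrite('pics/w4.png',pic[:,:,::-1])
for q in('spice_jar','green_spice_jar'):
  for c in('wrist','side','scene'):
    if c!='wrist' and q=='spice_jar':optics.read_camera(c)
    print(q,c,[(np.round(r['point'],3),round(r['confidence'],2)) for r in nets.place_of(q,c)[:1]])
E
```

```text
time_s: 9.55
tool_pos: [0.6107, -0.0621, 0.1592]
tool_rot: [-179.9, 40.2, -172.4]
force: [-0.7, -1.2, -1.5]
grip_width: 0.0432
grasp_force: 19.8
time_s: 9.8
tool_pos: [0.6113, -0.0623, 0.1601]
tool_rot: [-179.9, 40.3, -172.4]
force: [0.3, 0.8, 0.1]
grip_width: 0.0537
grasp_force: 0.0
spice_jar wrist [(array([ 0.603, -0.063,  0.111]), 0.9)]
spice_jar side [(array([ 0.605, -0.061,  0.113]), 0.69)]
spice_jar scene [(array([ 0.606, -0.06 ,  0.109]), 0.74)]
green_spice_jar wrist [(array([ 0.645, -0.136,  0.111]), 0.7)]
green_spice_jar side [(array([ 0.646, -0.137,  0.108]), 0.41)]
green_spice_jar scene [(array([ 0.649, -0.142,  0.108]), 0.7)]
```

View pics/w4.png

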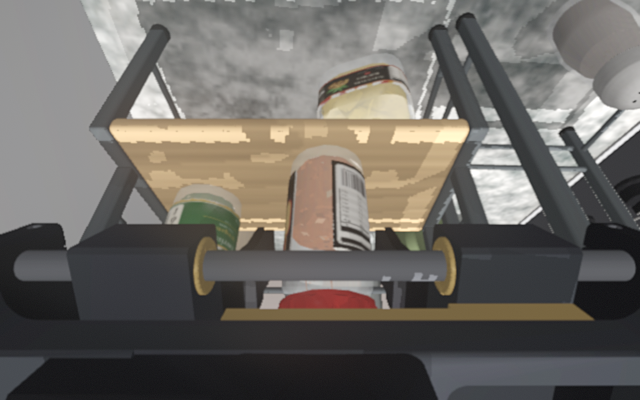

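```bash
python3 - <<'E'
from ik import *
plan(((.580,-.066,.197),7.5,50),((.564,-.067,.14),7.5,50),((.6066,-.0615,.14),7.5,50),((.56,-.068,.15),7.5,50),depth=0)
E
```

```text
t 10.25 pos [ 0.6109 -0.0622  0.1595] z [ 0.641  0.083 -0.763] y [-0.131  0.991 -0.001] q [-20.  -8.  29. 129. -20.  20. 124.] F [-0.1 -1.  -0.4] w 0.0563 gf 0.0
(0.58, -0.066, 0.197) 7.5 50 tx,ty,tz [ -0.5   0.2 -48.7] w [-0.1  0.2  0.1] rows 1.2 q [-14. -16.  23. 130. -11.  27. 116.] err 0.0
(0.564, -0.067, 0.14) 7.5 50 tx,ty,tz [48.9  1.1 33.4] w [0. 0. 0.] rows 1.4 q [-19. -13.  29. 135. -17.  19. 124.] err 0.0
(0.6066, -0.0615, 0.14) 7.5 50 tx,ty,tz [-32.9  -0.1  27.6] w [0. 0. 0.] rows 1.0 q [-23.  -7.  32. 130. -24.  19. 127.] err 0.0
(0.56, -0.068, 0.15) 7.5 50 tx,ty,tz [ 29.6  -0.4 -37.9] w [0. 0. 0.] rows 1.2 q [-17. -15.  27. 135. -15.  21. 122.] err 0.0
```

```bash
python3 -m creep '[{"wx":0,"wy":0,"wz":0,"tx":0,"ty":0,"tz":-25,"gripper":0.35},{"wx":0,"wy":0,"wz":0,"tx":0,"ty":0,"tz":-49,"gripper":0.35},{"wx":0,"wy":0,"wz":0,"tx":0,"ty":0,"tz":-49,"gripper":0.35}]' >/dev/null; python3 -m creep '[{"wx":0,"wy":0,"wz":0,"tx":24,"ty":1,"tz":17,"gripper":0},{"wx":0,"wy":0,"wz":0,"tx":49,"ty":1,"tz":33,"gripper":-0.43},{"wx":0,"wy":0,"wz":0,"tx":49,"ty":1,"tz":33,"gripper":-0.43},{"wx":0,"wy":0,"wz":0,"tx":49,"ty":1,"tz":33,"gripper":-0.43}]' ; python3 -m creep '[{"wx":0,"wy":0,"wz":0,"tx":-8,"ty":0,"tz":7,"gripper":-0.43},{"wx":0,"wy":0,"wz":0,"tx":-16,"ty":0,"tz":14,"gripper":-0.43},{"wx":0,"wy":0,"wz":0,"tx":-20,"ty":0,"tz":17,"gripper":-0.43},{"wx":0,"wy":0,"wz":0,"tx":-23,"ty":0,"tz":20,"gripper":-0.43},{"wx":0,"wy":0,"wz":0,"tx":-26,"ty":0,"tz":22,"gripper":-0.43}]';python3 -m creep '[{"wx":0,"wy":0,"wz":0,"tx":-3,"ty":0,"tz":2,"gripper":-0.43},{"wx":0,"wy":0,"wz":0,"tx":-5,"ty":0,"tz":4,"gripper":-0.43},{"wx":0,"wy":0,"wz":0,"tx":-7,"ty":0,"tz":6,"gripper":-0.43},{"wx":0,"wy":0,"wz":0,"tx":-7,"ty":0,"tz":6,"gripper":-0.43}]'; python3 - <<'E'
from h import *
for c in('wrist','side','scene'):
    optics.read_camera(c)
    for q in('spice_jar','green_spice_jar'): print(q,c,[(np.round(r['point'],3),round(r['confidence'],2)) for r in nets.place_of(q,c)[:1]])
E
```

```text
time_s: 10.83
tool_pos: [0.5623, -0.067, 0.1382]
tool_rot: [-180.0, 40.0, -172.5]
force: [0.1, -0.3, 0.7]
grip_width: 0.0399
grasp_force: 0.0
time_s: 11.25
tool_pos: [0.5983, -0.0628, 0.1412]
tool_rot: [-179.9, 40.3, -172.4]
force: [-1.3, 1.4, 2.2]
grip_width: 0.0256
grasp_force: 2.7
time_s: 11.58
tool_pos: [0.607, -0.0619, 0.1404]
tool_rot: [-179.9, 40.3, -172.4]
force: [-0.8, 0.3, 1.8]
grip_width: 0.0249
grasp_force: 1.6
spice_jar wrist [(array([ 0.631, -0.062,  0.109]), 0.94)]
green_spice_jar wrist [(array([ 0.646, -0.138,  0.11 ]), 0.63)]
spice_jar side [(array([0.541, 0.109, 0.002]), 0.36)]
green_spice_jar side []
spice_jar scene [(array([ 0.633, -0.058,  0.105]), 0.4)]
green_spice_jar scene [(array([0.406, 0.099, 0.002]), 0.71)]
```

```bash
python3 -m creep '[{"wx":0,"wy":0,"wz":0,"tx":-2,"ty":0,"tz":1.5,"gripper":-0.43},{"wx":0,"wy":0,"wz":0,"tx":-3,"ty":0,"tz":2.6,"gripper":-0.43},{"wx":0,"wy":0,"wz":0,"tx":-3,"ty":0,"tz":2.6,"gripper":-0.43}]';python3 -m creep '[{"wx":0,"wy":0,"wz":0,"tx":15,"ty":0,"tz":-20,"gripper":-0.43},{"wx":0,"wy":0,"wz":0,"tx":30,"ty":0,"tz":-38,"gripper":-0.43},{"wx":0,"wy":0,"wz":0,"tx":30,"ty":0,"tz":-38,"gripper":-0.43}]' >/dev/null; python3 - <<'E'
from ik import *
plan(((.53,-.03,.20),7.5,58),((.50,.07,.19),7.5,65),((.504,.104,.13),7.5,65),((.542,.109,.05),7.5,65))
E
```

```text
time_s: 12.28
tool_pos: [0.6105, -0.0611, 0.1399]
tool_rot: [-179.9, 40.2, -172.4]
force: [-0.4, -0.2, -0.4]
grip_width: 0.0245
grasp_force: 0.5
t 12.53 pos [ 0.5606 -0.0676  0.1489] z [ 0.639  0.084 -0.764] y [-0.131  0.991  0.   ] q [-19. -15.  28. 135. -15.  20. 121.] F [ 0.6 -0.  -1.2] w 0.0245 gf 0.0
(0.53, -0.03, 0.2) 7.5 58 tx,ty,tz [-12.1  41.3 -45.5] w [ 0.   8.2 -0. ] rows 1.5 q [ -6. -17.   9. 129.  -5.  37. 104.] err 0.0
(0.5, 0.07, 0.19) 7.5 65 tx,ty,tz [ 20.7 103.1  -0.4] w [0. 7. 0.] rows 2.5 q [ -7. -16.  -5. 127.   1.  44.  85.] err 0.0
(0.504, 0.104, 0.13) 7.5 65 tx,ty,tz [17.7 33.2 57.9] w [0. 0. 0.] rows 1.7 q [ -8. -10.  -9. 129.   4.  36.  77.] err 0.0
(0.542, 0.109, 0.05) 7.5 65 tx,ty,tz [-0.9 -0.  88.7] w [0. 0. 0.] rows 2.1 q [ -8.   3.  -9. 128.  11.  24.  72.] err 0.0
```

```bash
python3 -m creep '[{"wx":0,"wy":4,"wz":0,"tx":-6,"ty":20,"tz":-23,"gripper":0.38},{"wx":0,"wy":8.2,"wz":0,"tx":-12,"ty":41,"tz":-46,"gripper":0.38},{"wx":0,"wy":8.2,"wz":0,"tx":-12,"ty":41,"tz":-46,"gripper":0.38}]' >/dev/null; python3 - <<'E'
from ik import *
plan(((.50,.07,.19),7.5,58),((.494,.103,.127),7.5,58),((.542,.109,.05),7.5,58),((.52,.10,.065),7.5,58),((.50,.08,.11),7.5,58),((.51,-.02,.12),7.5,58),((.53,-.125,.08),7.5,58),((.5746,-.121,.054),7.5,58))
E
```

```text
t 12.78 pos [ 0.5411 -0.0235  0.1999] z [ 0.532  0.071 -0.844] y [-0.139  0.99  -0.004] q [ -6. -17.   9. 128.  -5.  37. 104.] F [ 1.8 -0.2  0.7] w 0.0371 gf 0.0
(0.5, 0.07, 0.19) 7.5 58 tx,ty,tz [28.6 98.3  3.1] w [0.1 0.5 0.5] rows 2.5 q [ -1. -17. -10. 130.  -1.  37.  87.] err 8.9
(0.494, 0.103, 0.127) 7.5 58 tx,ty,tz [34.8 33.5 52.6] w [0. 0. 0.] rows 1.7 q [ -3. -15. -15. 136.   4.  27.  76.] err 6.2
(0.542, 0.109, 0.05) 7.5 58 tx,ty,tz [-0.2 -0.3 90.9] w [0. 0. 0.] rows 2.2 q [ -0.   1. -18. 134.  22.  15.  60.] err 0.0
(0.52, 0.1, 0.065) 7.5 58 tx,ty,tz [ 11.5  -6.1 -24.9] w [0. 0. 0.] rows 0.7 q [ -1.  -4. -16. 136.  14.  17.  68.] err 0.0
(0.5, 0.08, 0.11) 7.5 58 tx,ty,tz [ -4.8 -17.2 -50.1] w [0. 0. 0.] rows 1.3 q [ -4. -13. -10. 137.   4.  24.  80.] err 0.0
(0.51, -0.02, 0.12) 7.5 58 tx,ty,tz [  -2.6 -100.4  -10.1] w [0. 0. 0.] rows 2.4 q [ -6. -14.   9. 136.  -8.  26. 106.] err 0.0
(0.53, -0.125, 0.08) 7.5 58 tx,ty,tz [  16.  -106.7   37.2] w [0. 0. 0.] rows 2.7 q [ -9.  -4.  28. 133. -31.  24. 143.] err 0.0
(0.5746, -0.121, 0.054) 7.5 58 tx,ty,tz [-24.2  -1.9  45.8] w [0. 0. 0.] rows 1.2 q [ -9.   5.  27. 129. -43.  22. 152.] err 0.0
```

```bash
python3 - <<'E'
from ik import *
plan(((.51,.07,.18),7.5,62),((.50,.103,.129),7.5,62),((.542,.109,.05),7.5,62),((.52,.10,.065),7.5,62),((.50,.08,.11),7.5,62),((.51,-.02,.12),7.5,62),((.53,-.125,.08),7.5,62),((.569,-.121,.054),7.5,62))
E
```

```text
t 12.78 pos [ 0.5411 -0.0235  0.1999] z [ 0.532  0.071 -0.844] y [-0.139  0.99  -0.004] q [ -6. -17.   9. 128.  -5.  37. 104.] F [ 1.8 -0.2  0.7] w 0.0371 gf 0.0
(0.51, 0.07, 0.18) 7.5 62 tx,ty,tz [26.3 97.  16.9] w [0.  4.5 0.5] rows 2.4 q [ -7. -15.  -5. 129.   1.  39.  85.] err 0.0
(0.5, 0.103, 0.129) 7.5 62 tx,ty,tz [28.9 34.  42.4] w [0. 0. 0.] rows 1.5 q [ -7. -12. -10. 132.   5.  32.  76.] err 0.0
(0.542, 0.109, 0.05) 7.5 62 tx,ty,tz [-0.4  0.5 89.7] w [0. 0. 0.] rows 2.2 q [ -7.   2. -10. 131.  14.  20.  68.] err 0.0
(0.52, 0.1, 0.065) 7.5 62 tx,ty,tz [ 13.3  -6.1 -24. ] w [0. 0. 0.] rows 0.7 q [ -6.  -3. -10. 133.  10.  22.  72.] err 0.0
(0.5, 0.08, 0.11) 7.5 62 tx,ty,tz [ -1.3 -17.2 -50.3] w [0. 0. 0.] rows 1.3 q [ -7. -11.  -7. 134.   4.  29.  80.] err 0.0
(0.51, -0.02, 0.12) 7.5 62 tx,ty,tz [  -1.9 -100.4  -10.3] w [0. 0. 0.] rows 2.4 q [ -6. -12.   8. 133.  -6.  31. 104.] err 0.0
(0.53, -0.125, 0.08) 7.5 62 tx,ty,tz [  13.4 -106.7   38.2] w [0. 0. 0.] rows 2.7 q [ -4.  -2.  22. 130. -24.  28. 134.] err 0.0
(0.569, -0.121, 0.054) 7.5 62 tx,ty,tz [-22.4  -1.1  41.4] w [0. 0. 0.] rows 1.1 q [ -4.   6.  21. 127. -31.  26. 139.] err 0.0
```

Move to the shaker pre-pose and re-measure there.

```bash
python3 -m creep '[{"wx":0,"wy":1.5,"wz":0,"tx":9,"ty":32,"tz":6,"gripper":0.38},{"wx":0,"wy":3,"wz":0.2,"tx":18,"ty":65,"tz":12,"gripper":0.38},{"wx":0,"wy":4.5,"wz":0.5,"tx":26,"ty":97,"tz":17,"gripper":0.38},{"wx":0,"wy":4.5,"wz":0.5,"tx":26,"ty":97,"tz":17,"gripper":0.38}]' >/dev/null; python3 -m creep '[{"wx":0,"wy":0,"wz":0,"tx":14,"ty":17,"tz":21,"gripper":0.38},{"wx":0,"wy":0,"wz":0,"tx":29,"ty":34,"tz":42,"gripper":0.38},{"wx":0,"wy":0,"wz":0,"tx":29,"ty":34,"tz":42,"gripper":0.38}]' >/dev/null; python3 - <<'E'
from ik import *
from h import *
o=get_obs();p=(o['tool_pos'],o['tool_rot']);pic,d=optics.read_camera('wrist');X=cloud('wrist',d,p)
print([(np.round(r['point'],3),round(r['confidence'],2)) for r in nets.place_of('shaker','wrist')[:2]])
for z in(.03,.045,.06):
    B=box(X,(.5,.07,z-.005),(.58,.15,z+.005));print(z,len(B),np.round(np.percentile(B,[2,50,98],0),3).tolist() if len(B) else 0)
plan(((.542,.109,.05),7.5,62))
E
```

```text
[(array([0.546, 0.113, 0.001]), 0.84)]
0.03 418 [[0.521, 0.09, 0.025], [0.524, 0.108, 0.031], [0.538, 0.13, 0.035]]
0.045 546 [[0.523, 0.091, 0.04], [0.526, 0.108, 0.045], [0.541, 0.129, 0.05]]
0.06 535 [[0.525, 0.094, 0.055], [0.528, 0.108, 0.06], [0.542, 0.126, 0.065]]
t 13.47 pos [0.5011 0.0983 0.1126] z [ 0.457  0.06  -0.887] y [-0.125  0.992  0.003] q [ -7. -12.  -9. 133.   5.  31.  77.] F [-0.5  0.7 -0.1] w 0.06 gf 0.0
(0.542, 0.109, 0.05) 7.5 62 tx,ty,tz [-8.4  5.3 84.9] w [-0.  -0.6 -0.4] rows 2.1 q [ -7.   2. -10. 131.  14.  20.  68.] err 0.0
```

```bash
python3 -m creep '[{"wx":0,"wy":0,"wz":0,"tx":-5,"ty":6,"tz":10,"gripper":0.38},{"wx":0,"wy":-0.6,"wz":-0.4,"tx":-9,"ty":6,"tz":35,"gripper":0.38},{"wx":0,"wy":-0.6,"wz":-0.4,"tx":-9,"ty":6,"tz":60,"gripper":0.38},{"wx":0,"wy":-0.6,"wz":-0.4,"tx":-9,"ty":6,"tz":85,"gripper":0.38},{"wx":0,"wy":-0.6,"wz":-0.4,"tx":-9,"ty":6,"tz":85,"gripper":0.38}]';python3 -m creep '[{"wx":0,"wy":0,"wz":0,"tx":0,"ty":0,"tz":0,"gripper":-1},{"wx":0,"wy":0,"wz":0,"tx":0,"ty":0,"tz":0,"gripper":-1},{"wx":0,"wy":0,"wz":0,"tx":0,"ty":0,"tz":0,"gripper":-1},{"wx":0,"wy":0,"wz":0,"tx":0,"ty":0,"tz":0,"gripper":-1}]' 20; python3 - <<'E'
from ik import *
plan(((.52,.10,.065),7.5,62),((.50,.08,.11),7.5,62),((.51,-.02,.12),7.5,62),((.53,-.125,.08),7.5,62),((.569,-.121,.054),7.5,62))
E
```

```text
time_s: 13.88
tool_pos: [0.5473, 0.1062, 0.0388]
tool_rot: [-179.9, 27.8, -172.8]
force: [0.6, -5.2, -1.1]
grip_width: 0.0599
grasp_force: 0.1
time_s: 14.22
tool_pos: [0.5486, 0.1064, 0.0427]
tool_rot: [-179.9, 28.1, -172.9]
force: [0.1, -5.7, -1.5]
grip_width: 0.0408
grasp_force: 0.6
t 14.22 pos [0.5486 0.1064 0.0427] z [ 0.468  0.057 -0.882] y [-0.123  0.992 -0.001] q [ -6.   1. -11. 131.  14.  20.  68.] F [ 0.1 -5.7 -1.5] w 0.0408 gf 0.6
(0.52, 0.1, 0.065) 7.5 62 tx,ty,tz [ 15.3  -2.9 -23.4] w [-0.2  0.1 -0.4] rows 0.7 q [ -6.  -3. -11. 134.  10.  22.  73.] err 0.0
(0.5, 0.08, 0.11) 7.5 62 tx,ty,tz [ -1.3 -17.2 -50.3] w [0. 0. 0.] rows 1.3 q [ -6. -11.  -8. 134.   3.  29.  81.] err 0.0
(0.51, -0.02, 0.12) 7.5 62 tx,ty,tz [  -1.9 -100.4  -10.3] w [0. 0. 0.] rows 2.4 q [ -5. -12.   7. 133.  -6.  31. 104.] err 0.0
(0.53, -0.125, 0.08) 7.5 62 tx,ty,tz [  13.4 -106.7   38.2] w [0. 0. 0.] rows 2.7 q [ -2.  -2.  21. 131. -24.  28. 135.] err 0.0
(0.569, -0.121, 0.054) 7.5 62 tx,ty,tz [-22.4  -1.1  41.4] w [0. 0. 0.] rows 1.1 q [ -3.   5.  20. 127. -31.  25. 140.] err 0.0
```

```bash
python3 -m creep '[{"wx":0,"wy":0,"wz":0,"tx":0,"ty":0,"tz":0,"gripper":-1},{"wx":0,"wy":0,"wz":0,"tx":0,"ty":0,"tz":0,"gripper":-1}]'; python3 - <<'E'
from h import *
o=get_obs();p=(o['tool_pos'],o['tool_rot']);pic,d=optics.read_camera('wrist');cv2.imwrite('pics/w5.png',pic[:,:,::-1])
print([(np.round(r['point'],3),round(r['confidence'],2)) for r in nets.place_of('shaker','wrist')[:2]])
print(o['wrist_torque'])
E
```

```text
time_s: 14.38
tool_pos: [0.5486, 0.1063, 0.0427]
tool_rot: [-179.9, 28.1, -172.9]
force: [2.5, -5.8, -2.9]
grip_width: 0.0379
grasp_force: 19.6
[(array([0.543, 0.111, 0.   ]), 0.62)]
[-0.51607586  0.87604946 -0.48003208]
```

View pics/w5.png

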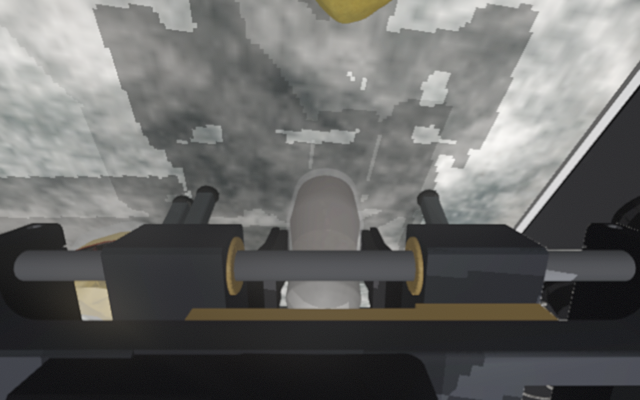

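```bash
python3 -m creep '[{"wx":0,"wy":0,"wz":0,"tx":2,"ty":-1,"tz":-8,"gripper":-1},{"wx":0,"wy":0,"wz":0,"tx":8,"ty":-2,"tz":-16,"gripper":-1},{"wx":0,"wy":0,"wz":-0.4,"tx":15,"ty":-3,"tz":-23,"gripper":-1},{"wx":0,"wy":0,"wz":-0.4,"tx":15,"ty":-3,"tz":-23,"gripper":-1}]'; python3 -m creep '[{"wx":0,"wy":0,"wz":0,"tx":0,"ty":-6,"tz":-17,"gripper":-1},{"wx":0,"wy":0,"wz":0,"tx":-1,"ty":-12,"tz":-34,"gripper":-1},{"wx":0,"wy":0,"wz":0,"tx":-1,"ty":-17,"tz":-50,"gripper":-1},{"wx":0,"wy":0,"wz":0,"tx":-1,"ty":-17,"tz":-50,"gripper":-1}]';python3 -m creep '[{"wx":0,"wy":0,"wz":0,"tx":0,"ty":-25,"tz":-3,"gripper":-1},{"wx":0,"wy":0,"wz":0,"tx":-1,"ty":-50,"tz":-6,"gripper":-1},{"wx":0,"wy":0,"wz":0,"tx":-2,"ty":-75,"tz":-8,"gripper":-1},{"wx":0,"wy":0,"wz":0,"tx":-2,"ty":-100,"tz":-10,"gripper":-1},{"wx":0,"wy":0,"wz":0,"tx":-2,"ty":-100,"tz":-10,"gripper":-1}]';  python3 - <<'E'
from ik import *
plan(((.53,-.12,.08),7.5,62),((.565,-.121,.056),7.5,62))
E
```

```text
time_s: 14.82
tool_pos: [0.5242, 0.103, 0.0571]
tool_rot: [-179.7, 28.2, -172.1]
force: [-0.2, 0.7, -1.7]
grip_width: 0.0376
grasp_force: 19.6
time_s: 15.15
tool_pos: [0.5061, 0.0835, 0.1042]
tool_rot: [-179.8, 28.5, -172.2]
force: [1.4, 0.3, -2.1]
grip_width: 0.0379
grasp_force: 19.6
time_s: 15.57
tool_pos: [0.5162, -0.0202, 0.1113]
tool_rot: [-179.7, 28.3, -172.5]
force: [-0.7, 0.1, -0.7]
grip_width: 0.0379
grasp_force: 19.6
t 15.57 pos [ 0.5162 -0.0202  0.1113] z [ 0.47   0.057 -0.881] y [-0.129  0.992 -0.004] q [ -5. -12.   7. 133.  -6.  30. 104.] F [-0.7  0.1 -0.7] w 0.0379 gf 19.6
(0.53, -0.12, 0.08) 7.5 62 tx,ty,tz [  14.3 -100.6   38.3] w [-0.3  0.3  0. ] rows 2.6 q [ -3.  -2.  20. 130. -23.  28. 133.] err 0.0
(0.565, -0.121, 0.056) 7.5 62 tx,ty,tz [-19.3  -5.6  37.4] w [0. 0. 0.] rows 1.0 q [ -3.   5.  19. 127. -30.  26. 138.] err 0.0
```

```bash
python3 -m creep '[{"wx":0,"wy":0,"wz":0,"tx":4,"ty":-25,"tz":10,"gripper":-1},{"wx":0,"wy":0,"wz":0,"tx":7,"ty":-50,"tz":19,"gripper":-1},{"wx":-0.3,"wy":0.3,"wz":0,"tx":11,"ty":-75,"tz":29,"gripper":-1},{"wx":-0.3,"wy":0.3,"wz":0,"tx":14,"ty":-101,"tz":38,"gripper":-1},{"wx":-0.3,"wy":0.3,"wz":0,"tx":14,"ty":-101,"tz":38,"gripper":-1}]'; python3 -m creep '[{"wx":0,"wy":0,"wz":0,"tx":-5,"ty":-1,"tz":9,"gripper":-1},{"wx":0,"wy":0,"wz":0,"tx":-10,"ty":-3,"tz":19,"gripper":-1},{"wx":0,"wy":0,"wz":0,"tx":-15,"ty":-4,"tz":29,"gripper":-1},{"wx":0,"wy":0,"wz":0,"tx":-19,"ty":-5,"tz":37,"gripper":-1},{"wx":0,"wy":0,"wz":0,"tx":-19,"ty":-5,"tz":37,"gripper":-1}]'; python3 -c "
from ik import *
plan(((.565,-.121,.0520),7.5,62))"
```

```text
time_s: 15.98
tool_pos: [0.5344, -0.1202, 0.0693]
tool_rot: [-179.9, 27.8, -172.4]
force: [-0.3, -0.3, -1.4]
grip_width: 0.0379
grasp_force: 19.6
time_s: 16.4
tool_pos: [0.5691, -0.1142, 0.0455]
tool_rot: [180.0, 27.8, -172.0]
force: [0.2, 1.4, -1.2]
grip_width: 0.038
grasp_force: 19.6
t 16.4 pos [ 0.5691 -0.1142  0.0455] z [ 0.461  0.065 -0.885] y [-0.139  0.99   0.   ] q [ -5.   5.  22. 128. -31.  25. 139.] F [ 0.2  1.4 -1.2] w 0.038 gf 19.6
(0.565, -0.121, 0.052) 7.5 62 tx,ty,tz [ 1.4 -6.2  1.9] w [ 0.2 -0.2  0.4] rows 0.2 q [ -5.   5.  22. 128. -32.  25. 140.] err 0.0
```

```bash
python3 -m creep '[{"wx":0,"wy":0,"wz":0,"tx":0.5,"ty":0,"tz":1,"gripper":-1},{"wx":0,"wy":0,"wz":0,"tx":1.1,"ty":0,"tz":2,"gripper":-1},{"wx":0,"wy":0,"wz":0,"tx":1.1,"ty":0,"tz":2,"gripper":-1}]'; python3 -m creep '[{"wx":0,"wy":0,"wz":0,"tx":0,"ty":0,"tz":0,"gripper":0.3},{"wx":0,"wy":0,"wz":0,"tx":0,"ty":0,"tz":0,"gripper":0.3},{"wx":0,"wy":0,"wz":0,"tx":0,"ty":0,"tz":0,"gripper":0.3},{"wx":0,"wy":0,"wz":0,"tx":0,"ty":0,"tz":0,"gripper":0.3}]'; python3 - <<'E'
from ik import *
from h import *
pic,d=optics.read_camera('wrist')
print([(np.round(r['point'],3),round(r['confidence'],2)) for r in nets.place_of('shaker','wrist')[:2]],[(np.round(r['point'],3),round(r['confidence'],2)) for r in nets.place_of('yellow_jar','wrist')[:2]])
plan(((.530,-.120,.11),7.5,62),((.518,-.121,.035),7.5,55),((.580,-.113,.035),7.5,55),((.588,-.112,.035),7.5,55),((.548,-.117,.05),7.5,55),depth=0)
E
```

```text
time_s: 16.65
tool_pos: [0.5677, -0.1147, 0.0442]
tool_rot: [179.9, 27.8, -172.1]
force: [0.3, -0.3, -0.2]
grip_width: 0.0376
grasp_force: 19.6
time_s: 16.98
tool_pos: [0.5685, -0.115, 0.0449]
tool_rot: [179.9, 27.9, -172.1]
force: [0.4, -0.1, -0.7]
grip_width: 0.0539
grasp_force: 0.0
[(array([ 0.56 , -0.115,  0.003]), 0.74)] [(array([ 0.63 , -0.023,  0.002]), 0.92)]
t 17.13 pos [ 0.5683 -0.1149  0.0446] z [ 0.463  0.065 -0.884] y [-0.138  0.99   0.001] q [ -5.   5.  22. 128. -31.  25. 140.] F [-0.3 -0.   0.6] w 0.0561 gf 0.0
(0.53, -0.12, 0.11) 7.5 62 tx,ty,tz [  3.6   0.3 -75.8] w [ 0.2 -0.1  0.4] rows 1.8 q [ -3.  -7.  20. 130. -17.  33. 127.] err 0.0
(0.518, -0.121, 0.035) 7.5 55 tx,ty,tz [45.8  0.6 60.6] w [ 0. -7.  0.] rows 1.8 q [-49.  -9.  71. 140. -36.  15. 154.] err 0.6
(0.58, -0.113, 0.035) 7.5 55 tx,ty,tz [-51.2  -0.2  35.9] w [0. 0. 0.] rows 1.5 q [ 51.  10. -35. 129. -39.  14. 151.] err 8.2
(0.588, -0.112, 0.035) 7.5 55 tx,ty,tz [-6.6 -0.1  4.6] w [0. 0. 0.] rows 0.2 q [ 50.  10. -34. 128. -37.  14. 149.] err 0.0
(0.548, -0.117, 0.05) 7.5 55 tx,ty,tz [ 24.4   0.3 -35.4] w [0. 0. 0.] rows 1.0 q [ 70.   5. -51. 132. -41.  18. 154.] err 0.0
```

```bash
python3 - <<'E'
from ik import *
def W(x,y,z): 
    a=np.radians(7.5);return tuple(np.round([.6265+x*np.cos(a)-y*np.sin(a),-.079+x*np.sin(a)+y*np.cos(a),z],4))
for y in(-.027,):
  plan(((.530,-.120,.11),7.5,62),(W(-.108,y,.05),7.5,63),(W(-.103,y,.032),7.5,63),(W(-.060,y,.032),7.5,62),(W(-.062,y,.032),7.5,55),(W(-.048,y,.032),7.5,55),(W(-.08,y,.05),7.5,58),depth=0)
E
```

```text
t 17.13 pos [ 0.5683 -0.1149  0.0446] z [ 0.463  0.065 -0.884] y [-0.138  0.99   0.001] q [ -5.   5.  22. 128. -31.  25. 140.] F [-0.3 -0.   0.6] w 0.0561 gf 0.0
(0.53, -0.12, 0.11) 7.5 62 tx,ty,tz [  3.6   0.3 -75.8] w [ 0.2 -0.1  0.4] rows 1.8 q [ -3.  -7.  20. 130. -17.  33. 127.] err 0.0
(np.float64(0.5229), np.float64(-0.1199), np.float64(0.05)) 7.5 63 tx,ty,tz [34.4  1.  49.7] w [ 0.  1. -0.] rows 1.4 q [ -4.  -1.  22. 132. -25.  26. 136.] err 0.0
(np.float64(0.5279), np.float64(-0.1192), np.float64(0.032)) 7.5 63 tx,ty,tz [ 3.7  0.  18.3] w [0. 0. 0.] rows 0.4 q [ -4.   2.  22. 132. -30.  24. 140.] err 0.0
(np.float64(0.5705), np.float64(-0.1136), np.float64(0.032)) 7.5 62 tx,ty,tz [-38.3  -0.   19.5] w [-0. -1.  0.] rows 1.0 q [ -5.   6.  21. 128. -34.  23. 141.] err 0.0
(np.float64(0.5686), np.float64(-0.1139), np.float64(0.032)) 7.5 55 tx,ty,tz [ 1.7 -0.  -0.9] w [ 0. -7.  0.] rows 1.0 q [ 54.   9. -37. 130. -41.  14. 154.] err 0.0
(np.float64(0.5824), np.float64(-0.112), np.float64(0.032)) 7.5 55 tx,ty,tz [-11.4   0.1   8. ] w [0. 0. 0.] rows 0.3 q [ 51.  10. -35. 129. -38.  14. 151.] err 0.0
(np.float64(0.5507), np.float64(-0.1162), np.float64(0.05)) 7.5 58 tx,ty,tz [ 15.9  -0.  -33.1] w [-0.  3. -0.] rows 0.9 q [ 50.   4. -33. 130. -33.  21. 144.] err 0.0
```

```bash
python3 -m creep '[{"wx":0,"wy":0,"wz":0,"tx":1,"ty":0,"tz":-20,"gripper":0.3},{"wx":0,"wy":0,"wz":0,"tx":2,"ty":0,"tz":-48,"gripper":0.3},{"wx":0,"wy":0,"wz":0,"tx":4,"ty":0,"tz":-76,"gripper":0.3},{"wx":0,"wy":0,"wz":0,"tx":4,"ty":0,"tz":-76,"gripper":0}]' >/dev/null; python3 -m creep '[{"wx":0,"wy":0,"wz":0,"tx":18,"ty":0,"tz":12,"gripper":-0.68},{"wx":0,"wy":1,"wz":0,"tx":34,"ty":1,"tz":30,"gripper":-0.68},{"wx":0,"wy":1,"wz":0,"tx":34,"ty":1,"tz":50,"gripper":-0.68},{"wx":0,"wy":1,"wz":0,"tx":34,"ty":1,"tz":50,"gripper":-0.68}]'; python3 - <<'E'
from ik import *
plan((( .5279,-.1185,.032),7.5,63),(( .5705,-.1136,.032),7.5,62),depth=0)
E
```

```text
time_s: 17.8
tool_pos: [0.5208, -0.1193, 0.0459]
tool_rot: [179.8, 26.5, -172.1]
force: [-1.7, -0.0, 0.1]
grip_width: 0.0312
grasp_force: 0.0
t 17.8 pos [ 0.5208 -0.1193  0.0459] z [ 0.442  0.064 -0.895] y [-0.138  0.99   0.002] q [ -7.  -1.  25. 132. -26.  26. 137.] F [-1.7 -0.   0.1] w 0.0312 gf 0.0
(0.5279, -0.1185, 0.032) 7.5 63 tx,ty,tz [-0.2 -0.3 15.6] w [ 0.3 -0.5  0.3] rows 0.4 q [ -7.   2.  25. 132. -30.  24. 140.] err 0.0
(0.5705, -0.1136, 0.032) 7.5 62 tx,ty,tz [-38.2  -0.7  19.5] w [-0. -1.  0.] rows 1.0 q [ -7.   6.  23. 128. -34.  24. 142.] err 0.0
```

```bash
python3 -m creep '[{"wx":0,"wy":0,"wz":0,"tx":0,"ty":0,"tz":8,"gripper":-0.68},{"wx":0,"wy":0,"wz":0,"tx":0,"ty":0,"tz":16,"gripper":-0.68},{"wx":0,"wy":0,"wz":0,"tx":0,"ty":0,"tz":16,"gripper":-0.68}]'; python3 -m creep '[{"wx":0,"wy":0,"wz":0,"tx":-4,"ty":0,"tz":2,"gripper":-0.68},{"wx":0,"wy":0,"wz":0,"tx":-8,"ty":0,"tz":4,"gripper":-0.68},{"wx":0,"wy":0,"wz":0,"tx":-12,"ty":0,"tz":6,"gripper":-0.68},{"wx":0,"wy":0,"wz":0,"tx":-16,"ty":0,"tz":8,"gripper":-0.68},{"wx":0,"wy":0,"wz":0,"tx":-20,"ty":0,"tz":10,"gripper":-0.68}]';python3 -m creep '[{"wx":0,"wy":0,"wz":0,"tx":-4,"ty":0,"tz":2,"gripper":-0.68},{"wx":0,"wy":0,"wz":0,"tx":-8,"ty":0,"tz":4,"gripper":-0.68},{"wx":0,"wy":0,"wz":0,"tx":-12,"ty":0,"tz":6,"gripper":-0.68},{"wx":0,"wy":0,"wz":0,"tx":-16,"ty":0,"tz":8,"gripper":-0.68},{"wx":0,"wy":0,"wz":0,"tx":-16,"ty":0,"tz":8,"gripper":-0.68}]'; python3 - <<'E'
from ik import *
from h import *
pic,d=optics.read_camera('wrist')
print([(np.round(r['point'],3),round(r['confidence'],2)) for r in nets.place_of('shaker','wrist')[:2]],[(np.round(r['point'],3),round(r['confidence'],2)) for r in nets.place_of('yellow_jar','wrist')[:2]])
a=np.radians(7.5);p=np.array(get_obs()['tool_pos'])-[.6265,-.079,0];print('local tcp',p[0]*np.cos(a)+p[1]*np.sin(a),-p[0]*np.sin(a)+p[1]*np.cos(a))
plan((( .569,-.1135,.032),7.5,57),(( .5805,-.112,.032),7.5,57),depth=0)
E
```

```text
time_s: 18.05
tool_pos: [0.5298, -0.1189, 0.0347]
tool_rot: [179.9, 26.8, -172.1]
force: [-0.7, -0.5, -0.1]
grip_width: 0.0159
grasp_force: 0.0
time_s: 18.47
tool_pos: [0.5527, -0.1161, 0.036]
tool_rot: [179.9, 26.9, -172.1]
force: [-1.1, 0.5, 1.1]
grip_width: 0.014
grasp_force: 0.9
time_s: 18.88
tool_pos: [0.5708, -0.1135, 0.0357]
tool_rot: [180.0, 26.9, -172.1]
force: [-0.3, -0.1, -0.3]
grip_width: 0.014
grasp_force: 0.3
[(array([ 0.595, -0.111,  0.001]), 0.92)] []
local tcp -0.06084610783431604 -0.026872389517634203
t 19.03 pos [ 0.5697 -0.1136  0.0354] z [ 0.447  0.063 -0.892] y [-0.138  0.99   0.001] q [ -8.   6.  24. 127. -32.  25. 140.] F [0.  0.9 0.4] w 0.014 gf 0.0
(0.569, -0.1135, 0.032) 7.5 57 tx,ty,tz [2.1 0.2 2.7] w [ 0.3 -6.2  0.3] rows 0.9 q [ 21.   6.  -4. 131. -45.  18. 154.] err 0.0
(0.5805, -0.112, 0.032) 7.5 57 tx,ty,tz [-9.7 -0.   6.3] w [0. 0. 0.] rows 0.3 q [ 20.   7.  -4. 129. -44.  18. 153.] err 0.0
```

```bash
python3 -m creep '[{"wx":0.2,"wy":-2.5,"wz":0.2,"tx":1,"ty":0,"tz":1,"gripper":-0.68},{"wx":0.3,"wy":-5.5,"wz":0.3,"tx":2,"ty":0,"tz":2,"gripper":-0.68},{"wx":0.3,"wy":-5.5,"wz":0.3,"tx":2,"ty":0,"tz":2,"gripper":-0.68},{"wx":0.3,"wy":-5.5,"wz":0.3,"tx":2,"ty":0,"tz":2,"gripper":-0.68}]'; python3 -m creep '[{"wx":0,"wy":0,"wz":0,"tx":-3,"ty":0,"tz":2,"gripper":-0.68},{"wx":0,"wy":0,"wz":0,"tx":-5,"ty":0,"tz":3,"gripper":-0.68},{"wx":0,"wy":0,"wz":0,"tx":-7,"ty":0,"tz":4.5,"gripper":-0.68},{"wx":0,"wy":0,"wz":0,"tx":-9,"ty":0,"tz":6,"gripper":-0.68},{"wx":0,"wy":0,"wz":0,"tx":-9,"ty":0,"tz":6,"gripper":-0.68}]'; python3 - <<'E'
from ik import *
from h import *
pic,d=optics.read_camera('wrist')
print([(np.round(r['point'],3),round(r['confidence'],2)) for r in nets.place_of('shaker','wrist')[:2]],[(np.round(r['point'],3),round(r['confidence'],2)) for r in nets.place_of('tiered_rack','wrist')[:2]])
a=np.radians(7.5);p=np.array(get_obs()['tool_pos'])-[.6265,-.079,0];print('local tcp',p[0]*np.cos(a)+p[1]*np.sin(a),-p[0]*np.sin(a)+p[1]*np.cos(a))
st()
E
```

```text
time_s: 19.37
tool_pos: [0.5671, -0.1139, 0.0318]
tool_rot: [179.9, 32.3, -172.8]
force: [-0.2, -1.0, -1.4]
grip_width: 0.0139
grasp_force: 0.0
time_s: 19.78
tool_pos: [0.5806, -0.1119, 0.0329]
tool_rot: [-179.9, 32.4, -172.3]
force: [-0.7, 0.4, 0.3]
grip_width: 0.0143
grasp_force: 0.4
[(array([ 0.606, -0.109,  0.002]), 0.95)] []
local tcp -0.0507410396990369 -0.02655281190146714
t 19.93 pos [ 0.5797 -0.1119  0.0324] z [ 0.53   0.07  -0.845] y [-0.132  0.991 -0.001] q [  8.   6.   8. 130. -45.  19. 153.] F [-1.2  0.5 -0.6] w 0.0141 gf 0.2
```

```bash
python3 -m creep '[{"wx":0,"wy":0,"wz":0,"tx":2,"ty":0,"tz":-15,"gripper":-0.68},{"wx":0,"wy":0,"wz":0,"tx":4,"ty":0,"tz":-35,"gripper":-0.68},{"wx":0,"wy":0,"wz":0,"tx":4,"ty":0,"tz":-55,"gripper":-0.68},{"wx":0,"wy":0,"wz":0,"tx":4,"ty":0,"tz":-55,"gripper":-0.68}]'; python3 - <<'E'
from ik import *
from h import *
for c in('scene','side'):
    optics.read_camera(c)
    for q in('shaker','spice_jar','pepper_mill'): print(q,c,[(np.round(r['point'],3),round(r['confidence'],2)) for r in nets.place_of(q,c)[:1]])
plan(((.51,-.08,.17),7.5,60),((.50,.02,.20),7.5,60),((.45,.12,.24),3,60),((.38,.22,.25),0,58),((.345,.304,.20),0,55),((.403,.304,.112),0,55),((.39,.30,.13),0,55),((.42,.22,.14),3,55),((.47,.12,.13),7.5,55),((.545,.100,.117),7.5,55))
E
```

```text
time_s: 20.27
tool_pos: [0.5476, -0.1176, 0.0799]
tool_rot: [-179.8, 32.6, -172.4]
force: [0.7, -0.4, 0.6]
grip_width: 0.0138
grasp_force: 0.0
shaker scene [(array([ 0.607, -0.111,  0.004]), 0.62)]
spice_jar scene []
pepper_mill scene [(array([0.406, 0.101, 0.007]), 0.18)]
shaker side [(array([ 0.601, -0.113, -0.002]), 0.46)]
spice_jar side []
pepper_mill side [(array([0.405, 0.304, 0.001]), 0.95)]
t 20.67 pos [ 0.5468 -0.1163  0.0759] z [ 0.529  0.07  -0.846] y [-0.131  0.991 -0.   ] q [  8.  -2.  10. 132. -33.  24. 143.] F [-0.6  0.6  0.2] w 0.0139 gf 0.0
(0.51, -0.08, 0.17) 7.5 60 tx,ty,tz [-23.   40.8 -86.5] w [-0.   2.2  0. ] rows 2.4 q [ 11. -15.   2. 130. -16.  37. 120.] err 0.0
(0.5, 0.02, 0.2) 7.5 60 tx,ty,tz [-17.7 100.4 -24.4] w [0. 0. 0.] rows 2.5 q [ 11. -17. -12. 128. -10.  41. 101.] err 9.0
(0.45, 0.12, 0.24) 3 60 tx,ty,tz [ 11.6 105.3 -52.9] w [2.2 0.  3.9] rows 2.8 q [-14. -17. -12. 123.  11.  54.  62.] err 25.9
(0.38, 0.22, 0.25) 0 58 tx,ty,tz [ 50.7 103.2 -41. ] w [ 1.5 -2.   2.6] rows 2.9 q [-42. -17. -12. 123.  26.  64.  25.] err 28.1
(0.345, 0.304, 0.2) 0 55 tx,ty,tz [55.7 84.  23.8] w [ 0. -3.  0.] rows 2.5 q [-54. -17. -14. 130.  34.  57.   6.] err 20.0
(0.403, 0.304, 0.112) 0 55 tx,ty,tz [  3.    0.  105.4] w [0. 0. 0.] rows 2.5 q [-50.  -5. -11. 132.  45.  44.  -2.] err 0.0
(0.39, 0.3, 0.13) 0 55 tx,ty,tz [  0.3  -4.  -22.2] w [0. 0. 0.] rows 0.5 q [-51.  -9. -12. 133.  42.  46.   1.] err 0.0
(0.42, 0.22, 0.14) 3 55 tx,ty,tz [-30.3 -79.7   9. ] w [-1.7  0.  -2.5] rows 2.1 q [-35. -17. -13. 138.  34.  38.  22.] err 0.7
(0.47, 0.12, 0.13) 7.5 55 tx,ty,tz [ -30.9 -102.    33.8] w [-2.6  0.  -3.7] rows 2.7 q [-10. -17. -13. 139.  13.  26.  63.] err 8.9
(0.545, 0.1, 0.117) 7.5 55 tx,ty,tz [-51.3 -29.6  51.8] w [0. 0. 0.] rows 1.9 q [ -9.  -8.  -7. 134.  12.  20.  71.] err 0.0
```

```bash
python3 - <<'E'
from ik import *
plan(((.52,-.08,.16),7.5,60),((.52,.02,.17),-5,62),((.48,.12,.21),-20,62),((.43,.22,.24),-30,60),((.345,.338,.21),-30,55),((.403,.304,.112),-30,55),((.403,.304,.13),-30,55),((.46,.22,.13),-25,55),((.50,.15,.122),-10,55),((.50,.11,.120),0,55),((.505,.095,.120),7.5,55),((.540,.100,.117),7.5,55))
E
```

```text
t 20.67 pos [ 0.5468 -0.1163  0.0759] z [ 0.529  0.07  -0.846] y [-0.131  0.991 -0.   ] q [  8.  -2.  10. 132. -33.  24. 143.] F [-0.6  0.6  0.2] w 0.0139 gf 0.0
(0.52, -0.08, 0.16) 7.5 60 tx,ty,tz [-26.1  39.5 -72.8] w [-0.   2.2  0. ] rows 2.1 q [ 10. -13.   2. 130. -16.  35. 121.] err 0.0
(0.52, 0.02, 0.17) -5 62 tx,ty,tz [-15.9  98.1  -2.2] w [ 6.1  2.  10.9] rows 2.4 q [ 14. -14. -21. 128.   2.  38.  76.] err 0.0
(0.48, 0.12, 0.21) -20 62 tx,ty,tz [ 24.2  94.9 -58.2] w [ 7.  -0.  13.2] rows 2.7 q [ 16. -17. -42. 123.  11.  51.  38.] err 0.0
(0.43, 0.22, 0.24) -30 60 tx,ty,tz [ 57.3  76.  -64.6] w [ 4.8 -2.   8.7] rows 2.8 q [ 19. -15. -61. 115.  17.  64.  11.] err 0.0
(0.345, 0.338, 0.21) -30 55 tx,ty,tz [129.   59.7 -40.4] w [ 0. -5.  0.] rows 3.5 q [  0.  11. -76. 111.  44.  81. -29.] err 0.0
(0.403, 0.304, 0.112) -30 55 tx,ty,tz [  1.1  -0.4 118.8] w [0. 0. 0.] rows 2.8 q [ -3.  20. -67. 117.  56.  74. -36.] err 0.0
(0.403, 0.304, 0.13) -30 55 tx,ty,tz [-10.3   0.  -14.7] w [0. 0. 0.] rows 0.4 q [ -1.  18. -68. 116.  54.  74. -33.] err 0.0
(0.46, 0.22, 0.13) -25 55 tx,ty,tz [-74.8 -43.7  52.4] w [-2.9  0.  -4.1] rows 2.4 q [ 18.   4. -69. 123.  47.  56. -14.] err 0.0
(0.5, 0.15, 0.122) -10 55 tx,ty,tz [-49.2 -45.1  44.2] w [ -8.6   0.  -12.3] rows 2.1 q [ 20.  -9. -52. 131.  31.  32.  23.] err 0.0
(0.5, 0.11, 0.12) 0 55 tx,ty,tz [ -4.5 -38.4   5.6] w [-5.7 -0.  -8.2] rows 1.4 q [ 11. -14. -33. 136.  15.  23.  55.] err 0.0
(0.505, 0.095, 0.12) 7.5 55 tx,ty,tz [ -4.1 -14.3   2.8] w [-4.3  0.  -6.1] rows 1.0 q [  2. -14. -18. 138.   3.  21.  78.] err 0.0
(0.54, 0.1, 0.117) 7.5 55 tx,ty,tz [-27.2   0.4  22.7] w [0. 0. 0.] rows 0.9 q [  4.  -8. -19. 134.   7.  20.  75.] err 0.0
```

```bash
python3 -m creep '[{"wx":0,"wy":1,"wz":0,"tx":-4,"ty":0,"tz":-30,"gripper":0.7},{"wx":0,"wy":2.2,"wz":0,"tx":-15,"ty":20,"tz":-60,"gripper":0.7},{"wx":0,"wy":2.2,"wz":0,"tx":-26,"ty":40,"tz":-73,"gripper":0.7},{"wx":0,"wy":2.2,"wz":0,"tx":-26,"ty":40,"tz":-73,"gripper":0.7}]' >/dev/null;  python3 -m creep '[{"wx":1.2,"wy":0.4,"wz":2.2,"tx":-3,"ty":20,"tz":0,"gripper":0.7},{"wx":2.4,"wy":0.8,"wz":4.4,"tx":-6,"ty":40,"tz":-1,"gripper":0.7},{"wx":3.6,"wy":1.2,"wz":6.6,"tx":-10,"ty":60,"tz":-1,"gripper":0.7},{"wx":4.8,"wy":1.6,"wz":8.8,"tx":-13,"ty":80,"tz":-2,"gripper":0.7},{"wx":6.1,"wy":2,"wz":10.9,"tx":-16,"ty":98,"tz":-2,"gripper":0.7}]' >/dev/null;  python3 -m creep '[{"wx":1.4,"wy":0,"wz":2.6,"tx":5,"ty":19,"tz":-12,"gripper":0.7},{"wx":2.8,"wy":0,"wz":5.2,"tx":10,"ty":38,"tz":-23,"gripper":0.7},{"wx":4.2,"wy":0,"wz":7.8,"tx":15,"ty":57,"tz":-35,"gripper":0.7},{"wx":5.6,"wy":0,"wz":10.5,"tx":19,"ty":76,"tz":-46,"gripper":0.7},{"wx":7,"wy":0,"wz":13.2,"tx":24,"ty":95,"tz":-58,"gripper":0.7}]'; python3 - <<'E'
from ik import *
plan(((.43,.22,.24),-30,60),((.345,.338,.21),-30,55),((.403,.304,.112),-30,55))
E
```

```text
time_s: 21.83
tool_pos: [0.4838, 0.1194, 0.201]
tool_rot: [-180.0, 28.0, 160.0]
force: [-0.0, -1.3, -0.3]
grip_width: 0.0738
grasp_force: 0.0
t 21.83 pos [0.4838 0.1194 0.201 ] z [ 0.442 -0.161 -0.883] y [ 0.343  0.94  -0.   ] q [ 11. -16. -37. 123.  13.  51.  36.] F [-0.  -1.3 -0.3] w 0.0738 gf 0.0
(0.43, 0.22, 0.24) -30 60 tx,ty,tz [ 56.4  75.2 -64.5] w [ 4.8 -2.   8.7] rows 2.7 q [ 13. -14. -56. 116.  19.  64.   9.] err 0.0
(0.345, 0.338, 0.21) -30 55 tx,ty,tz [129.   59.7 -40.4] w [ 0. -5.  0.] rows 3.5 q [  1.   9. -74. 112.  43.  80. -27.] err 0.0
(0.403, 0.304, 0.112) -30 55 tx,ty,tz [  1.1  -0.4 118.8] w [0. 0. 0.] rows 2.8 q [ -2.  19. -66. 117.  56.  72. -34.] err 0.0
```

```bash
python3 -m creep '[{"wx":1.2,"wy":-0.5,"wz":2.2,"tx":14,"ty":19,"tz":-16,"gripper":0.7},{"wx":2.4,"wy":-1,"wz":4.4,"tx":28,"ty":38,"tz":-32,"gripper":0.7},{"wx":3.6,"wy":-1.5,"wz":6.6,"tx":42,"ty":57,"tz":-48,"gripper":0.7},{"wx":4.8,"wy":-2,"wz":8.7,"tx":56,"ty":75,"tz":-64,"gripper":0.7}]' >/dev/null;  python3 -m creep '[{"wx":0,"wy":-1,"wz":0,"tx":26,"ty":12,"tz":-8,"gripper":0.7},{"wx":0,"wy":-2,"wz":0,"tx":52,"ty":24,"tz":-16,"gripper":0.7},{"wx":0,"wy":-3,"wz":0,"tx":78,"ty":36,"tz":-24,"gripper":0.7},{"wx":0,"wy":-4,"wz":0,"tx":104,"ty":48,"tz":-32,"gripper":0.7},{"wx":0,"wy":-5,"wz":0,"tx":129,"ty":60,"tz":-40,"gripper":0.7}]' >/dev/null; python3 -m creep '[{"wx":0,"wy":0,"wz":0,"tx":0,"ty":0,"tz":0,"gripper":0.7},{"wx":0,"wy":0,"wz":0,"tx":0,"ty":0,"tz":0,"gripper":0.7}]'; python3 - <<'E'
from ik import *
from h import *
o=get_obs();p=(o['tool_pos'],o['tool_rot']);pic,d=optics.read_camera('wrist');X=cloud('wrist',d,p)
print([(np.round(r['point'],3),round(r['confidence'],2)) for r in nets.place_of('pepper_mill','wrist')[:2]])
for z in(.03,.08,.11,.14,.155):
    B=box(X,(.35,.25,z-.005),(.46,.36,z+.005));print(z,len(B),np.round(np.percentile(B,[2,50,98],0),3).tolist() if len(B) else 0)
plan(((.403,.304,.112),-30,55))
E
```

```text
time_s: 22.75
tool_pos: [0.3485, 0.3351, 0.1971]
tool_rot: [-179.5, 34.4, 150.8]
force: [-0.1, -0.3, 0.9]
grip_width: 0.0739
grasp_force: 0.0
[(array([ 0.402,  0.303, -0.002]), 0.6)]
0.03 226 [[0.375, 0.289, 0.025], [0.379, 0.317, 0.031], [0.402, 0.33, 0.035]]
0.08 343 [[0.382, 0.29, 0.075], [0.386, 0.313, 0.08], [0.405, 0.322, 0.085]]
0.11 303 [[0.378, 0.292, 0.105], [0.382, 0.315, 0.11], [0.4, 0.326, 0.115]]
0.14 704 [[0.376, 0.286, 0.135], [0.381, 0.315, 0.141], [0.407, 0.328, 0.145]]
0.155 1162 [[0.381, 0.288, 0.15], [0.391, 0.31, 0.156], [0.41, 0.323, 0.16]]
t 22.85 pos [0.3516 0.3326 0.201 ] z [ 0.497 -0.287 -0.819] y [ 0.498  0.867 -0.002] q [  3.   8. -78. 112.  42.  80. -28.] F [ 0.8 -0.7 -0.1] w 0.0739 gf 0.0
(0.403, 0.304, 0.112) -30 55 tx,ty,tz [  2.8   1.  116.6] w [0.  0.  0.2] rows 2.8 q [ -2.  19. -68. 118.  55.  74. -36.] err 0.0
```

```bash
python3 -m creep '[{"wx":0,"wy":0,"wz":0,"tx":1,"ty":0,"tz":25,"gripper":0.7},{"wx":0,"wy":0,"wz":0,"tx":1,"ty":1,"tz":50,"gripper":0.7},{"wx":0,"wy":0,"wz":0,"tx":2,"ty":1,"tz":75,"gripper":0.7},{"wx":0,"wy":0,"wz":0,"tx":3,"ty":1,"tz":100,"gripper":0.7},{"wx":0,"wy":0,"wz":0,"tx":3,"ty":1,"tz":116,"gripper":0.7}]';python3 -m creep '[{"wx":0,"wy":0,"wz":0,"tx":0,"ty":0,"tz":0,"gripper":0.7},{"wx":0,"wy":0,"wz":0,"tx":0,"ty":0,"tz":0,"gripper":-1},{"wx":0,"wy":0,"wz":0,"tx":0,"ty":0,"tz":0,"gripper":-1},{"wx":0,"wy":0,"wz":0,"tx":0,"ty":0,"tz":0,"gripper":-1},{"wx":0,"wy":0,"wz":0,"tx":0,"ty":0,"tz":0,"gripper":-1}]' 30;python3 -m creep '[{"wx":0,"wy":0,"wz":0,"tx":0,"ty":0,"tz":0,"gripper":-1},{"wx":0,"wy":0,"wz":0,"tx":0,"ty":0,"tz":0,"gripper":-1}]'; python3 - <<'E'
from ik import *
plan(((.403,.304,.13),-30,55),((.46,.22,.13),-25,55),((.50,.15,.122),-10,55),((.50,.11,.120),0,55),((.505,.095,.120),7.5,55),((.535,.099,.118),7.5,55))
E
```

```text
time_s: 23.27
tool_pos: [0.4107, 0.2978, 0.1058]
tool_rot: [180.0, 35.4, 149.8]
force: [-0.2, -0.9, 0.7]
grip_width: 0.0739
grasp_force: 0.0
time_s: 23.68
tool_pos: [0.4081, 0.3027, 0.1068]
tool_rot: [179.8, 35.2, 150.1]
force: [0.4, 0.4, -0.0]
grip_width: 0.0552
grasp_force: 0.0
time_s: 23.85
tool_pos: [0.408, 0.3024, 0.1063]
tool_rot: [179.9, 35.2, 150.1]
force: [-0.5, -0.6, 4.2]
grip_width: 0.0481
grasp_force: 30.0
t 23.85 pos [0.408  0.3024 0.1063] z [ 0.501 -0.286 -0.817] y [0.497 0.868 0.001] q [ -1.  19. -69. 118.  55.  74. -36.] F [-0.5 -0.6  4.2] w 0.0481 gf 30.0
(0.403, 0.304, 0.13) -30 55 tx,ty,tz [ -9.4  -1.1 -12.4] w [0.2 0.2 0.1] rows 0.4 q [  1.  17. -71. 118.  53.  74. -34.] err 0.0
(0.46, 0.22, 0.13) -25 55 tx,ty,tz [-74.8 -43.7  52.4] w [-2.9  0.  -4.1] rows 2.4 q [ 19.   2. -70. 124.  45.  55. -13.] err 0.0
(0.5, 0.15, 0.122) -10 55 tx,ty,tz [-49.2 -45.1  44.2] w [ -8.6   0.  -12.3] rows 2.1 q [ 18. -10. -51. 132.  30.  32.  24.] err 0.0
(0.5, 0.11, 0.12) 0 55 tx,ty,tz [ -4.5 -38.4   5.6] w [-5.7 -0.  -8.2] rows 1.4 q [  9. -14. -31. 137.  15.  24.  55.] err 0.0
(0.505, 0.095, 0.12) 7.5 55 tx,ty,tz [ -4.1 -14.3   2.8] w [-4.3  0.  -6.1] rows 1.0 q [  0. -14. -16. 138.   4.  22.  77.] err 0.0
(0.535, 0.099, 0.118) 7.5 55 tx,ty,tz [-23.6   0.   19. ] w [0. 0. 0.] rows 0.7 q [  2.  -9. -18. 134.   6.  20.  76.] err 0.0
```

```bash
python3 - <<'E'
from ik import *
plan(((.403,.304,.13),-30,55),((.45,.22,.13),-28,55),((.485,.15,.122),-15,55),((.495,.11,.120),-2,55),((.502,.095,.120),7.5,55),((.535,.099,.118),7.5,55))
E
```

```text
t 23.85 pos [0.408  0.3024 0.1063] z [ 0.501 -0.286 -0.817] y [0.497 0.868 0.001] q [ -1.  19. -69. 118.  55.  74. -36.] F [-0.5 -0.6  4.2] w 0.0481 gf 30.0
(0.403, 0.304, 0.13) -30 55 tx,ty,tz [ -9.4  -1.1 -12.4] w [0.2 0.2 0.1] rows 0.4 q [  1.  17. -71. 118.  53.  74. -34.] err 0.0
(0.45, 0.22, 0.13) -28 55 tx,ty,tz [-67.7 -49.   47.4] w [-1.1  0.  -1.6] rows 2.3 q [ 18.   3. -71. 124.  45.  59. -17.] err 0.0
(0.485, 0.15, 0.122) -15 55 tx,ty,tz [-47.5 -44.1  43. ] w [ -7.5  -0.  -10.6] rows 1.9 q [ 18. -11. -53. 132.  31.  36.  16.] err 0.0
(0.495, 0.11, 0.12) -2 55 tx,ty,tz [-15.1 -34.8  13. ] w [ -7.5   0.  -10.6] rows 1.8 q [  9. -15. -32. 137.  17.  25.  49.] err 0.0
(0.502, 0.095, 0.12) 7.5 55 tx,ty,tz [ -6.1 -13.8   4.3] w [-5.4  0.  -7.8] rows 1.3 q [ -1. -15. -15. 138.   5.  22.  76.] err 0.0
(0.535, 0.099, 0.118) 7.5 55 tx,ty,tz [-26.1  -0.3  20.7] w [0. 0. 0.] rows 0.8 q [ -0.  -9. -16. 134.   7.  20.  75.] err 0.0
```

```bash
python3 -m creep '[{"wx":0,"wy":0,"wz":0,"tx":-5,"ty":0,"tz":-6,"gripper":-1},{"wx":0,"wy":0,"wz":0,"tx":-9,"ty":-1,"tz":-12,"gripper":-1},{"wx":0,"wy":0,"wz":0,"tx":-9,"ty":-1,"tz":-12,"gripper":-1}]';  python3 -m creep '[{"wx":0,"wy":0,"wz":0,"tx":-14,"ty":-10,"tz":9,"gripper":-1},{"wx":-0.5,"wy":0,"wz":-0.8,"tx":-28,"ty":-20,"tz":19,"gripper":-1},{"wx":-1.1,"wy":0,"wz":-1.6,"tx":-42,"ty":-30,"tz":28,"gripper":-1},{"wx":-1.1,"wy":0,"wz":-1.6,"tx":-55,"ty":-40,"tz":38,"gripper":-1},{"wx":-1.1,"wy":0,"wz":-1.6,"tx":-68,"ty":-49,"tz":47,"gripper":-1}]' >/dev/null;  python3 -m creep '[{"wx":-1.5,"wy":0,"wz":-2.1,"tx":-10,"ty":-9,"tz":9,"gripper":-1},{"wx":-3,"wy":0,"wz":-4.2,"tx":-19,"ty":-18,"tz":17,"gripper":-1},{"wx":-4.5,"wy":0,"wz":-6.3,"tx":-29,"ty":-27,"tz":26,"gripper":-1},{"wx":-6,"wy":0,"wz":-8.4,"tx":-38,"ty":-36,"tz":34,"gripper":-1},{"wx":-7.5,"wy":0,"wz":-10.6,"tx":-47,"ty":-44,"tz":43,"gripper":-1}]'; python3 - <<'E'
from ik import *
plan(((.495,.11,.120),-2,55),((.502,.095,.120),7.5,55),((.535,.099,.118),7.5,55))
E
```

```text
time_s: 24.1
tool_pos: [0.4077, 0.3017, 0.1215]
tool_rot: [179.9, 35.1, 150.1]
force: [-0.5, -0.2, -1.9]
grip_width: 0.0478
grasp_force: 29.9
time_s: 24.93
tool_pos: [0.4904, 0.1474, 0.1133]
tool_rot: [-180.0, 35.3, 165.2]
force: [0.3, -0.1, -1.6]
grip_width: 0.0481
grasp_force: 29.9
t 24.93 pos [0.4904 0.1474 0.1133] z [ 0.558 -0.148 -0.817] y [ 0.256  0.967 -0.001] q [ 22. -12. -56. 132.  30.  35.  17.] F [ 0.3 -0.1 -1.6] w 0.0481 gf 29.9
(0.495, 0.11, 0.12) -2 55 tx,ty,tz [-15.1 -33.7  12.6] w [ -7.4   0.3 -10.5] rows 1.8 q [ 11. -15. -34. 137.  16.  25.  51.] err 0.0
(0.502, 0.095, 0.12) 7.5 55 tx,ty,tz [ -6.1 -13.8   4.3] w [-5.4  0.  -7.8] rows 1.3 q [  1. -15. -17. 138.   4.  21.  77.] err 0.0
(0.535, 0.099, 0.118) 7.5 55 tx,ty,tz [-26.1  -0.3  20.7] w [0. 0. 0.] rows 0.8 q [  2.  -9. -18. 134.   6.  20.  76.] err 0.0
```

```bash
python3 -m creep '[{"wx":-1.5,"wy":0,"wz":-2.1,"tx":-3,"ty":-7,"tz":3,"gripper":-1},{"wx":-3,"wy":0,"wz":-4.2,"tx":-6,"ty":-14,"tz":5,"gripper":-1},{"wx":-4.5,"wy":0,"wz":-6.3,"tx":-9,"ty":-21,"tz":8,"gripper":-1},{"wx":-6,"wy":0,"wz":-8.4,"tx":-12,"ty":-28,"tz":10,"gripper":-1},{"wx":-7.4,"wy":0.3,"wz":-10.5,"tx":-15,"ty":-34,"tz":13,"gripper":-1}]' >/dev/null;  python3 -m creep '[{"wx":-1.3,"wy":0,"wz":-2,"tx":-2,"ty":-4,"tz":1,"gripper":-1},{"wx":-2.7,"wy":0,"wz":-3.9,"tx":-3,"ty":-7,"tz":2,"gripper":-1},{"wx":-4,"wy":0,"wz":-5.8,"tx":-5,"ty":-11,"tz":3,"gripper":-1},{"wx":-5.4,"wy":0,"wz":-7.8,"tx":-6,"ty":-14,"tz":4,"gripper":-1},{"wx":-5.4,"wy":0,"wz":-7.8,"tx":-6,"ty":-14,"tz":4,"gripper":-1}]'; python3 - <<'E'
from ik import *
from h import *
o=get_obs();p=(o['tool_pos'],o['tool_rot']);pic,d=optics.read_camera('wrist');cv2.imwrite('pics/w6.png',pic[:,:,::-1]);X=cloud('wrist',d,p)
for n,lo_,hi_ in(('L',(.50,.145,.03),(.57,.2,.10)),('R',(.50,.0,.03),(.58,.06,.10))):
    B=box(X,lo_,hi_);print(n,len(B),np.round(np.percentile(B,[2,50,98],0),3).tolist() if len(B) else 0)
for c in('scene','side'):
    optics.read_camera(c);print(c,[(np.round(r['point'],3),round(r['confidence'],2)) for r in nets.place_of('pepper_mill',c)[:1]])
plan(((.535,.099,.118),7.5,55),((.535,.099,.1145),7.5,55))
E
```

```text
time_s: 25.77
tool_pos: [0.5066, 0.095, 0.11]
tool_rot: [179.9, 34.7, -172.7]
force: [1.7, -0.6, -2.7]
grip_width: 0.0478
grasp_force: 29.9
L 806 [[0.536, 0.167, 0.031], [0.537, 0.169, 0.052], [0.566, 0.176, 0.081]]
R 1416 [[0.55, 0.012, 0.031], [0.552, 0.032, 0.052], [0.574, 0.038, 0.085]]
scene [(array([0.502, 0.094, 0.007]), 0.57)]
side [(array([0.501, 0.093, 0.003]), 0.83)]
t 26.02 pos [0.507  0.0973 0.1108] z [ 0.566  0.074 -0.821] y [-0.13   0.992  0.   ] q [  0. -15. -17. 138.   4.  21.  77.] F [ 0.5 -1.1 -2.3] w 0.0475 gf 29.9
(0.535, 0.099, 0.118) 7.5 55 tx,ty,tz [-27.1  -1.9  20.1] w [-0.  -0.2 -0. ] rows 0.8 q [  2.  -9. -18. 134.   7.  20.  76.] err 0.0
(0.535, 0.099, 0.1145) 7.5 55 tx,ty,tz [2.  0.  2.9] w [0. 0. 0.] rows 0.1 q [  2.  -9. -18. 135.   7.  19.  75.] err 0.0
```

View pics/w6.png

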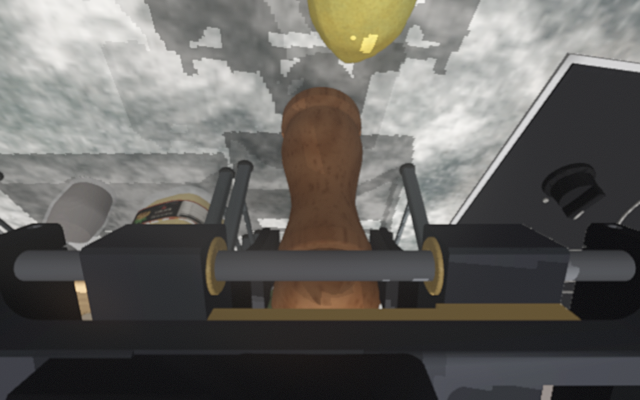

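```bash
python3 -m creep '[{"wx":0,"wy":0,"wz":0,"tx":-8,"ty":0,"tz":6,"gripper":-1},{"wx":0,"wy":0,"wz":0,"tx":-16,"ty":0,"tz":12,"gripper":-1},{"wx":0,"wy":0,"wz":0,"tx":-24,"ty":1,"tz":17,"gripper":-1},{"wx":0,"wy":0,"wz":0,"tx":-32,"ty":1,"tz":23.5,"gripper":-1},{"wx":0,"wy":0,"wz":0,"tx":-32,"ty":1,"tz":23.5,"gripper":-1}]';python3 -m creep '[{"wx":0,"wy":0,"wz":0,"tx":0,"ty":0,"tz":0,"gripper":-1},{"wx":0,"wy":0,"wz":0,"tx":0.6,"ty":0,"tz":0.8,"gripper":-1},{"wx":0,"wy":0,"wz":0,"tx":1.1,"ty":0,"tz":1.6,"gripper":-1},{"wx":0,"wy":0,"wz":0,"tx":1.1,"ty":0,"tz":1.6,"gripper":-1}]'
```

```text
time_s: 26.43
tool_pos: [0.5482, 0.1037, 0.1106]
tool_rot: [179.9, 34.9, -172.6]
force: [-0.6, 0.7, -1.1]
grip_width: 0.0477
grasp_force: 29.9
time_s: 26.77
tool_pos: [0.5458, 0.1026, 0.1074]
tool_rot: [180.0, 34.8, -172.6]
force: [-0.3, -0.4, -2.0]
grip_width: 0.0483
grasp_force: 29.9
```

```bash
python3 -m creep '[{"wx":0,"wy":0,"wz":0,"tx":0.4,"ty":0,"tz":0.6,"gripper":-1},{"wx":0,"wy":0,"wz":0,"tx":0.6,"ty":0,"tz":0.9,"gripper":0.38},{"wx":0,"wy":0,"wz":0,"tx":0.6,"ty":0,"tz":0.9,"gripper":0.38},{"wx":0,"wy":0,"wz":0,"tx":0.6,"ty":0,"tz":0.9,"gripper":0.38},{"wx":0,"wy":0,"wz":0,"tx":0.6,"ty":0,"tz":0.9,"gripper":0.38}]'; python3 - <<'E'
from ik import *
from h import *
for c in('wrist','side'):
    optics.read_camera(c);print(c,[(np.round(r['point'],3),round(r['confidence'],2)) for r in nets.place_of('pepper_mill',c)[:1]])
for T in(55,58):
    plan(((.500,.097,.115),7.5,T),((.497,.0965,.05),7.5,T),((.510,.098,.045),7.5,T),((.545,.1025,.045),7.5,T),((.553,.1035,.045),7.5,54),((.50,.097,.06),7.5,T),depth=0)
E
```

```text
time_s: 27.18
tool_pos: [0.547, 0.1029, 0.1075]
tool_rot: [179.9, 34.9, -172.6]
force: [1.3, -0.4, 1.8]
grip_width: 0.0593
grasp_force: 0.0
wrist [(array([ 0.542,  0.098, -0.002]), 0.86)]
side [(array([0.542, 0.098, 0.001]), 0.73)]
t 27.38 pos [0.5467 0.1028 0.107 ] z [ 0.567  0.075 -0.82 ] y [-0.129  0.992  0.001] q [  2.  -8. -18. 134.   8.  19.  74.] F [ 0.3 -0.6  0.8] w 0.0594 gf 0.0
(0.5, 0.097, 0.115) 7.5 55 tx,ty,tz [ 34.    0.3 -33.4] w [-0.  -0.1 -0.1] rows 1.1 q [ -0. -16. -16. 139.   3.  22.  77.] err 0.0
(0.497, 0.0965, 0.05) 7.5 55 tx,ty,tz [39.8 -0.1 51.5] w [0. 0. 0.] rows 1.6 q [ 59. -17. -71. 140. -48.  15. 125.] err 1.0
(0.51, 0.098, 0.045) 7.5 55 tx,ty,tz [-7.9 -0.2 11.6] w [0. 0. 0.] rows 0.3 q [ 66. -15. -78. 139. -49.  13. 127.] err 0.2
(0.545, 0.1025, 0.045) 7.5 55 tx,ty,tz [-28.9  -0.1  20.2] w [0. 0. 0.] rows 0.8 q [ 54.   3. -70. 135.  39.  12.  47.] err 0.0
(0.553, 0.1035, 0.045) 7.5 54 tx,ty,tz [-6.6 -0.1  4.6] w [ 0. -1. -0.] rows 0.2 q [ 48.   4. -65. 135.  48.  11.  38.] err 0.0
(0.5, 0.097, 0.06) 7.5 55 tx,ty,tz [ 34.4   0.5 -43.5] w [-0.  1.  0.] rows
[... 271 characters left out ...]
0.   2.9 -0.1] rows 1.1 q [ -0. -15. -16. 137.   2.  26.  79.] err 0.0
(0.497, 0.0965, 0.05) 7.5 58 tx,ty,tz [37.  -0.1 53.5] w [0. 0. 0.] rows 1.6 q [  4.  -7. -21. 140.  11.  16.  70.] err 0.0
(0.51, 0.098, 0.045) 7.5 58 tx,ty,tz [-8.4 -0.2 11.2] w [0. 0. 0.] rows 0.3 q [  5.  -5. -22. 139.  14.  15.  67.] err 0.0
(0.545, 0.1025, 0.045) 7.5 58 tx,ty,tz [-29.9  -0.1  18.7] w [0. 0. 0.] rows 0.8 q [  5.   0. -22. 134.  19.  15.  64.] err 0.0
(0.553, 0.1035, 0.045) 7.5 54 tx,ty,tz [-6.8 -0.1  4.3] w [ 0. -4.  0.] rows 0.6 q [  4.   0. -21. 136.  37.  10.  46.] err 0.0
(0.5, 0.097, 0.06) 7.5 58 tx,ty,tz [ 34.4   0.5 -43.5] w [-0.  4. -0.] rows 1.3 q [ -1.  -8. -16. 139.  11.  17.  70.] err 0.0
```

```bash
python3 -m creep '[{"wx":0,"wy":0,"wz":0,"tx":10,"ty":0,"tz":-9,"gripper":0.38},{"wx":0,"wy":0,"wz":0,"tx":20,"ty":0,"tz":-18,"gripper":0.38},{"wx":0,"wy":0,"wz":0,"tx":34,"ty":0,"tz":-33,"gripper":0.38},{"wx":0,"wy":3,"wz":0,"tx":34,"ty":0,"tz":-33,"gripper":0.38},{"wx":0,"wy":3,"wz":0,"tx":34,"ty":0,"tz":-33,"gripper":0.2}]';  python3 -m creep '[{"wx":0,"wy":0,"wz":0,"tx":12,"ty":0,"tz":17,"gripper":-0.77},{"wx":0,"wy":0,"wz":0,"tx":24,"ty":0,"tz":35,"gripper":-0.77},{"wx":0,"wy":0,"wz":0,"tx":37,"ty":0,"tz":53,"gripper":-0.77},{"wx":0,"wy":0,"wz":0,"tx":37,"ty":0,"tz":53,"gripper":-0.77},{"wx":0,"wy":0,"wz":0,"tx":37,"ty":0,"tz":53,"gripper":-0.77}]'; python3 - <<'E'
from ik import *
from h import *
for c in('wrist','side'):
    optics.read_camera(c);print(c,[(np.round(r['point'],3),round(r['confidence'],2)) for r in nets.place_of('pepper_mill',c)[:1]])
plan(((.545,.1005,.045),7.5,58),((.5515,.101,.045),7.5,55),depth=0)
E
```

```text
time_s: 27.8
tool_pos: [0.501, 0.097, 0.1161]
tool_rot: [179.9, 32.0, -172.6]
force: [1.0, 0.5, 1.6]
grip_width: 0.0581
grasp_force: 0.0
time_s: 28.22
tool_pos: [0.4967, 0.0964, 0.0494]
tool_rot: [179.9, 31.8, -172.6]
force: [0.5, -0.0, -0.5]
grip_width: 0.028
grasp_force: 0.0
wrist []
side [(array([ 0.631, -0.08 ,  0.107]), 0.35)]
t 28.42 pos [0.4974 0.0964 0.0511] z [ 0.525  0.069 -0.848] y [-0.129  0.992  0.001] q [  5.  -8. -21. 140.   9.  16.  71.] F [-0.4  0.2 -1.4] w 0.014 gf 0.0
(0.545, 0.1005, 0.045) 7.5 58 tx,ty,tz [-37.3  -2.   30.4] w [-0.  -0.  -0.1] rows 1.2 q [  6.  -0. -22. 134.  19.  15.  65.] err 0.0
(0.5515, 0.101, 0.045) 7.5 55 tx,ty,tz [-5.5 -0.4  3.4] w [ 0. -3.  0.] rows 0.4 q [  5.   0. -22. 136.  29.  11.  54.] err 0.0
```

```bash
python3 - <<'E'
from h import *
o=get_obs();p=(o['tool_pos'],o['tool_rot']);pic,d=optics.read_camera('wrist');cv2.imwrite('pics/w7.png',pic[:,:,::-1]);X=cloud('wrist',d,p)
for z in(.02,.05,.1,.14,.16):
    B=box(X,(.49,.06,z-.005),(.6,.145,z+.005));print(z,len(B),np.round(np.percentile(B,[2,50,98],0),3).tolist() if len(B) else 0)
E
```

```text
0.02 809 [[0.512, 0.075, 0.015], [0.516, 0.096, 0.018], [0.534, 0.124, 0.025]]
0.05 1 [[0.49, 0.086, 0.046], [0.49, 0.086, 0.046], [0.49, 0.086, 0.046]]
0.1 0 0
0.14 0 0
0.16 0 0
```

View pics/w7.png

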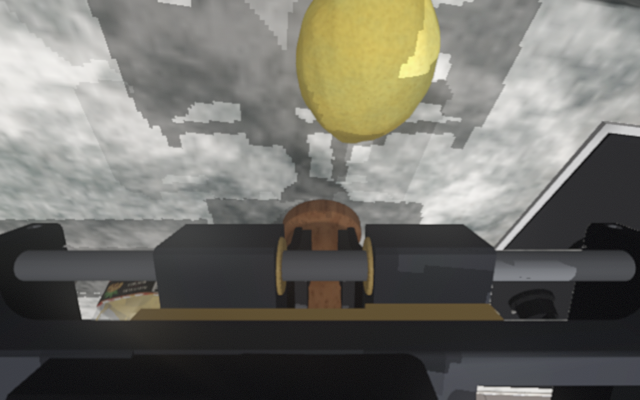

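```bash
python3 -m creep '[{"wx":0,"wy":0,"wz":0,"tx":-5,"ty":0,"tz":6,"gripper":-0.77},{"wx":0,"wy":0,"wz":0,"tx":-10,"ty":0,"tz":13,"gripper":-0.77},{"wx":0,"wy":0,"wz":0,"tx":-14,"ty":-1,"tz":15,"gripper":-0.77},{"wx":0,"wy":0,"wz":0,"tx":-17,"ty":-1,"tz":17,"gripper":-0.77},{"wx":0,"wy":0,"wz":0,"tx":-21,"ty":-1,"tz":19,"gripper":-0.77}]'; python3 -m creep '[{"wx":0,"wy":0,"wz":0,"tx":-4,"ty":0,"tz":3,"gripper":-0.77},{"wx":0,"wy":0,"wz":0,"tx":-8,"ty":0,"tz":5,"gripper":-0.77},{"wx":0,"wy":0,"wz":0,"tx":-12,"ty":-1,"tz":8,"gripper":-0.77},{"wx":0,"wy":0,"wz":0,"tx":-16,"ty":-1,"tz":11,"gripper":-0.77},{"wx":0,"wy":0,"wz":0,"tx":-16,"ty":-1,"tz":11,"gripper":-0.77}]'; python3 - <<'E'
from ik import *
from h import *
plan(((.545,.1005,.045),7.5,55),((.5515,.101,.045),7.5,55),depth=0)
for c in('wrist','side'):
    optics.read_camera(c);print(c,[(np.round(r['point'],3),round(r['confidence'],2)) for r in nets.place_of('pepper_mill',c)[:1]])
E
```

```text
time_s: 28.88
tool_pos: [0.5243, 0.0987, 0.0449]
tool_rot: [180.0, 31.8, -172.6]
force: [-1.5, -0.6, 0.9]
grip_width: 0.0097
grasp_force: 0.9
time_s: 29.3
tool_pos: [0.545, 0.1007, 0.0443]
tool_rot: [179.9, 31.9, -172.6]
force: [-0.9, 0.1, -0.1]
grip_width: 0.0099
grasp_force: 0.3
t 29.3 pos [0.545  0.1007 0.0443] z [ 0.524  0.069 -0.849] y [-0.129  0.992  0.001] q [  7.  -0. -23. 135.  18.  15.  65.] F [-0.9  0.1 -0.1] w 0.0099 gf 0.3
(0.545, 0.1005, 0.045) 7.5 55 tx,ty,tz [-0.4 -0.2 -0.6] w [ 0.  -3.1 -0.1] rows 0.4 q [  7.  -1. -23. 137.  28.  11.  55.] err 0.0
(0.5515, 0.101, 0.045) 7.5 55 tx,ty,tz [-5.3 -0.4  3.7] w [0. 0. 0.] rows 0.2 q [  7.   0. -23. 136.  29.  11.  54.] err 0.0
wrist [(array([ 0.581,  0.1  , -0.002]), 0.69)]
side [(array([0.58 , 0.103, 0.   ]), 0.72)]
```

```bash
python3 -m creep '[{"wx":0,"wy":-1.5,"wz":0,"tx":0,"ty":0,"tz":0,"gripper":-0.77},{"wx":0,"wy":-3.1,"wz":0,"tx":0,"ty":0,"tz":0,"gripper":-0.77},{"wx":0,"wy":-3.1,"wz":0,"tx":0,"ty":0,"tz":0,"gripper":-0.77}]';python3 -m creep '[{"wx":0,"wy":0,"wz":0,"tx":-2,"ty":0,"tz":1.3,"gripper":-0.77},{"wx":0,"wy":0,"wz":0,"tx":-4,"ty":0,"tz":2.6,"gripper":-0.77},{"wx":0,"wy":0,"wz":0,"tx":-5.5,"ty":0,"tz":3.8,"gripper":-0.77},{"wx":0,"wy":0,"wz":0,"tx":-5.5,"ty":0,"tz":3.8,"gripper":-0.77}]'; python3 - <<'E'
from ik import *
from h import *
for c in('wrist','side'):
    optics.read_camera(c);print(c,[(np.round(r['point'],3),round(r['confidence'],2)) for r in nets.place_of('pepper_mill',c)[:1]])
plan(((.515,.097,.07),7.5,58),((.49,.09,.13),-5,62),((.45,.15,.2),-25,62),((.40,.22,.26),-30,62),((.34,.34,.26),-30,60),depth=0)
E
```

```text
time_s: 29.75
tool_pos: [0.5423, 0.1001, 0.0428]
tool_rot: [180.0, 34.9, -172.5]
force: [0.5, -0.0, -1.8]
grip_width: 0.0101
grasp_force: 0.0
time_s: 30.08
tool_pos: [0.5512, 0.1015, 0.0444]
tool_rot: [179.9, 35.0, -172.6]
force: [-1.0, 0.3, 1.2]
grip_width: 0.0101
grasp_force: 0.5
wrist [(array([ 0.582,  0.103, -0.002]), 0.78)]
side [(array([ 0.585,  0.108, -0.001]), 0.55)]
t 30.28 pos [0.5504 0.1013 0.0439] z [ 0.568  0.075 -0.82 ] y [-0.129  0.992  0.001] q [  7.   0. -24. 136.  29.  10.  54.] F [-0.1 -0.3 -0.8] w 0.0098 gf 0.3
(0.515, 0.097, 0.07) 7.5 58 tx,ty,tz [ 14.3   0.3 -41.8] w [-0.   2.9 -0.1] rows 1.1 q [  3.  -7. -19. 137.   8.  19.  74.] err 0.0
(0.49, 0.09, 0.13) -5 62 tx,ty,tz [-10.   -3.7 -64.5] w [ 6.3  4.  10.8] rows 1.8 q [  5. -14. -25. 132.   9.  36.  58.] err 0.0
(0.45, 0.15, 0.2) -25 62 tx,ty,tz [  6.9  56.3 -83. ] w [ 9.4  0.  17.7] rows 2.8 q [  9. -17. -42. 123.  15.  56.  24.] err 0.0
(0.4, 0.22, 0.26) -30 62 tx,ty,tz [ 38.   42.3 -88.1] w [ 2.3 -0.   4.4] rows 2.5 q [  4. -17. -48. 115.  15.  70.  12.] err 0.0
(0.34, 0.34, 0.26) -30 60 tx,ty,tz [ 98.9  73.9 -52.6] w [-0. -2.  0.] rows 3.2 q [  1.  -2. -69. 107.  28.  80. -14.] err 0.0
```

Retreat clear of everything and verify from the fixed cameras.

```bash
python3 -m creep '[{"wx":0,"wy":1,"wz":0,"tx":5,"ty":0,"tz":-14,"gripper":-0.77},{"wx":0,"wy":2,"wz":0,"tx":10,"ty":0,"tz":-28,"gripper":-0.77},{"wx":0,"wy":2.9,"wz":0,"tx":14,"ty":0,"tz":-42,"gripper":-0.77},{"wx":0,"wy":2.9,"wz":0,"tx":14,"ty":0,"tz":-42,"gripper":-0.77}]' >/dev/null; python3 -m creep '[{"wx":1.5,"wy":1,"wz":2.7,"tx":-2,"ty":-1,"tz":-16,"gripper":-0.77},{"wx":3.1,"wy":2,"wz":5.4,"tx":-5,"ty":-2,"tz":-32,"gripper":-0.77},{"wx":4.7,"wy":3,"wz":8.1,"tx":-8,"ty":-3,"tz":-48,"gripper":-0.77},{"wx":6.3,"wy":4,"wz":10.8,"tx":-10,"ty":-4,"tz":-64,"gripper":-0.77},{"wx":6.3,"wy":4,"wz":10.8,"tx":-10,"ty":-4,"tz":-64,"gripper":-0.77}]' >/dev/null; python3 -m creep '[{"wx":1.9,"wy":0,"wz":3.5,"tx":1,"ty":11,"tz":-17,"gripper":-0.77},{"wx":3.8,"wy":0,"wz":7,"tx":3,"ty":22,"tz":-34,"gripper":-0.77},{"wx":5.7,"wy":0,"wz":10.5,"tx":4,"ty":34,"tz":-51,"gripper":-0.77},{"wx":7.6,"wy":0,"wz":14,"tx":6,"ty":45,"tz":-67,"gripper":-0.77},{"wx":9.4,"wy":0,"wz":17.7,"tx":7,"ty":56,"tz":-83,"gripper":-0.77}]' >/dev/null; python3 -m creep '[{"wx":2.3,"wy":0,"wz":4.4,"tx":19,"ty":21,"tz":-44,"gripper":-0.77},{"wx":2.3,"wy":0,"wz":4.4,"tx":38,"ty":42,"tz":-88,"gripper":-0.77},{"wx":2.3,"wy":0,"wz":4.4,"tx":38,"ty":42,"tz":-88,"gripper":-0.77}]' >/dev/null;python3 -m creep '[{"wx":0,"wy":0,"wz":0,"tx":33,"ty":25,"tz":-18,"gripper":-0.77},{"wx":0,"wy":0,"wz":0,"tx":66,"ty":50,"tz":-35,"gripper":-0.77},{"wx":0,"wy":-2,"wz":0,"tx":99,"ty":74,"tz":-53,"gripper":-0.77},{"wx":0,"wy":-2,"wz":0,"tx":99,"ty":74,"tz":-53,"gripper":-0.77}]'; python3 - <<'E'
from h import *
a=np.radians(7.5)
def loc(p,o):d=np.array(p[:2])-o;return np.round([d[0]*np.cos(a)+d[1]*np.sin(a),-d[0]*np.sin(a)+d[1]*np.cos(a)],4)
ims=[]
for c in('scene','side'):
    pic,d=optics.read_camera(c);X=cloud(c,d);ims.append(pic)
    for q,o in(('shaker',(.6265,-.079)),('spice_jar',(.6265,-.079)),('pepper_mill',(.598,.109)),('yellow_jar',(.6265,-.079)),('green_spice_jar',(.6265,-.079)),('lemon',(0,0)),('mandarin',(0,0))):
        for r in nets.place_of(q,c)[:1]:print(c,q,np.round(r['point'],3),round(r['confidence'],2),'loc',loc(r['point'],o))
    for n,o,y,z0,z1 in(('shaker',(.6265,-.079),-.027,.01,.085),('jar',(.6265,-.079),.02,.12,.21),('mill',(.598,.109),0,.005,.05)):
        P=np.c_[np.array([[np.cos(a),np.sin(a)],[-np.sin(a),np.cos(a)]]).dot((X[:,:2]-o).T).T,X[:,2]]
        B=box(P,(-.06,y-.03,z0),(.03,y+.03,z1))
        if len(B)>5:print(c,n,len(B),np.round(np.percentile(B,[2,10,50,98],0),3).tolist())
cr=[cv2.resize(ims[0][120:260,290:470],(450,350)),cv2.resize(ims[1][90:230,270:450],(350,350))]
cv2.imwrite('pics/end.png',np.hstack(cr)[:,:,::-1])
E
```

```text
time_s: 32.03
tool_pos: [0.3357, 0.3477, 0.2591]
tool_rot: [179.6, 29.8, 150.5]
force: [0.2, 1.2, -0.3]
grip_width: 0.0098
grasp_force: 0.0
scene shaker [ 0.607 -0.109  0.002] 0.68 loc [-0.0236 -0.0274]
scene spice_jar [ 0.632 -0.059  0.107] 0.97 loc [0.008  0.0192]
scene pepper_mill [ 0.585  0.106 -0.001] 0.66 loc [-0.0128 -0.0008]
scene yellow_jar [ 0.623 -0.023 -0.   ] 0.69 loc [0.0037 0.0556]
scene green_spice_jar [ 0.65  -0.144  0.111] 0.83 loc [ 0.0147 -0.0671]
scene lemon [0.404 0.099 0.005] 0.94 loc [0.4132 0.0458]
scene mandarin [0.398 0.49  0.   ] 0.56 loc [0.4582 0.4337]
scene shaker 283 [[-0.048, -0.046, 0.012], [-0.046, -0.042, 0.019], [-0.04, -0.029, 0.046], [-0.027, -0.009, 0.082]]
scene jar 443 [[-0.014, -0.003, 0.122], [-0.012, -0.0, 0.13], [-0.008, 0.017, 0.166], [0.006, 0.04, 0.208]]
scene mill 236 [[-0.046, -0.029, 0.006], [-0.044, -0.027, 0.009], [-0.038, -0.01, 0.028], [-0.013, 0.021, 0.049]]
side shaker [ 0.6   -0.114  0.001] 0.82 loc [-0.0304 -0.0309]
side spice_jar [ 0.636 -0.06   0.111] 0.81 loc [0.0117 0.0178]
side pepper_mill [ 0.589  0.106 -0.001] 0.6 loc [-0.0097 -0.0019]
side yellow_jar [ 0.627 -0.029  0.002] 0.54 loc [0.0073 0.0492]
side green_spice_jar [ 0.648 -0.138  0.109] 0.87 loc [ 0.0139 -0.0613]
side lemon [0.406 0.1   0.002] 0.86 loc [0.4154 0.0459]
side shaker 227 [[-0.048, -0.04, 0.012], [-0.046, -0.034, 0.018], [-0.039, -0.018, 0.046], [-0.019, -0.008, 0.083]]
side jar 347 [[-0.015, 0.003, 0.122], [-0.013, 0.01, 0.129], [-0.008, 0.03, 0.164], [0.017, 0.041, 0.206]]
side mill 223 [[-0.046, -0.025, 0.006], [-0.043, -0.016, 0.009], [-0.037, 0.008, 0.027], [-0.005, 0.023, 0.049]]
```

View pics/end.png

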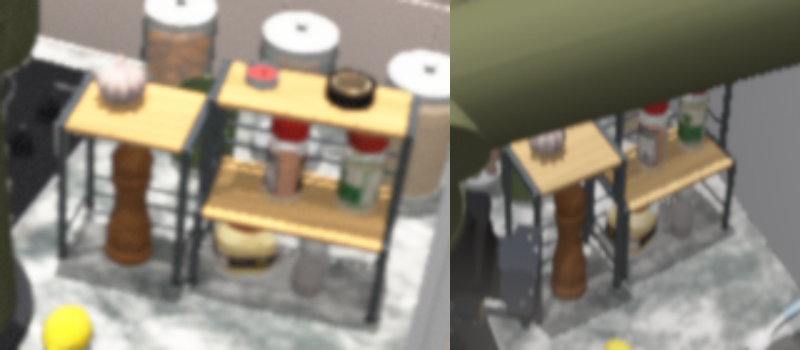

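The picture shows all three standing upright in place: mill in the tall bay (130,215), spice jar on the upper tier (287,160) and shaker in the low tier (310,265). The depth fronts put them at local x ≈ -26 mm (shaker), +7 mm (jar) and -17 mm (mill), all within limits, so I'm handing in.

```bash
python3 -c "
from cell import env
print(env.sign_off())"
```

```text
the job is handed in; nothing more can be done
None
```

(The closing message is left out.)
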